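# Lower the check probe into the heater's guide port

### The job

Take the red dust cap off the blue guide collar of the block heater and set it down right way up in the white tray. Then lift the yellow-handled steel probe out of its stand and lower it upright through the guide collar, never touching the heater or the bore walls, until the black mark on the rod is level with the collar's top. Finish while still holding the probe there, at rest and centred with an even gap all round; leave everything else on the bench where it is.

Things in the scene. Friction and masses are not known exactly. Their poses are not given: they have to be found in the camera images.
- port_mouth (a point): centre of the guide port's mouth, at the top of the blue collar on the white block heater (heater 170 x 200 x 85 mm high, fixed to the bench). Collar 38 mm outside, standing 18 mm above the heater's top; the mouth is 103 mm above the bench. Bore 20 mm across, vertical, 86 mm deep below the mouth. z up; +x points to the heater's back, where a row of short fixed tubes with coloured caps stands 87 mm behind the port, their tops 13 mm above the mouth
- heater: the white block heater, fixed; origin under the centre of its underside on the bench; the port is at x = -35 mm, y = 0 in its frame
- cap_knob (a point): grip point of the loose red dust cap (about 40 g; weight varies), on its axis, 12 mm below the top of its knob; z along its axis. The knob is 20 mm across and rises 34 mm above the cap's disc; the disc is 50 mm across with a skirt round the collar (43 mm inside, reaching 11 mm down). The skirt's rim lies 37 mm below this point, the disc's top 22 mm below. Lifted straight up by 15 mm it is clear of the collar
- cap: the same cap; origin at the centre of its rim, 37 mm below cap_knob; z along its axis, up when right way up
- tray_in (a point): centre of the inner floor of the fixed white tray, 150 x 150 mm outside, 15 mm high, walls 4 mm, axes along its sides; it may be on the left or on the right
- stand: fixed probe stand: 90 x 90 x 10 mm grey foot with an aluminium tube 32 mm across, top 110 mm above the bench, bore 13 mm; origin on the bench under the tube's axis. The probe hangs in it by its black flange. It is on the other side from the tray
- probe_grip (a point): centre of the probe's yellow handle, round, 18 mm across and 70 mm tall, upright; z along the probe, up. The handle's top is 35 mm above this point; a black flange (26 mm across, 5 mm thick) lies 35 to 40 mm below it; below the flange is the bare steel rod, 8 mm across and 100 mm long. The tip is 140 mm below this point. Must be lifted at least 101 mm to leave the stand
- probe_mark (a point): the black mark round the probe's rod, 50 mm above the tip, 90 mm below probe_grip
- probe_tip (a point): the flat tip of the probe's rod, on its axis
- probe: the same probe, about 70 g (weight varies); origin at its tip, z up along the rod
- bottle: bystander, to be left alone: amber bottle with white cap, 64 mm across, 150 mm tall; origin at the centre of its underside
- beaker: bystander, to be left alone: clear open beaker, 72 mm across, 90 mm tall; origin at the centre of its underside
- jar: bystander, to be left alone: small jar with red lid, 48 mm across, 50 mm tall; origin at the centre of its underside
- tipbox: bystander, to be left alone: blue pipette-tip box with clear lid, 80 x 110 x 60 mm; origin at the centre of its underside
- petri: bystander, to be left alone: clear closed dish, 80 mm across, 14 mm tall; origin at the centre of its underside
- marker: bystander, to be left alone: blue marker pen lying along its own y, 12 x 130 x 12 mm; origin at the centre of its underside

How it is judged:
On the way, in this order (a step that is already met when the one before it is completed fails the run):
1. the dust cap stands right way up in the tray, let go (x of cap_knob in the frame of tray_in between -0.055 and 0.055 m and y of cap_knob in the frame of tray_in between -0.055 and 0.055 m and z of cap_knob in the frame of tray_in below 0.045 m and angle between cap's own z axis and vertical below 0.2 rad and contact force between the arm and cap below 0.1 N and linear speed of cap below 0.03 m/s), for 0.2 s.
2. the probe is held clear above its stand (contact force between the fingers and probe above 1 N and z of probe_tip in the frame of stand above 0.112 m), for 0.1 s.
3. the probe's tip has entered the guide port (contact force between the fingers and probe above 1 N and horizontal distance between probe_tip and port_mouth below 0.007 m and z of probe_tip in the frame of port_mouth below -0.005 m), for 0.1 s.
At the end, for the whole second after the job is handed in: Probe held in the fingers, upright within 5 degrees, still, mark within 6 mm of the collar top's height, tip and mark within 4 mm of the port's axis, touching neither heater nor stand; cap upright, released, in the tray, its axis within 55 mm of the centre along each side (all of step 1 and contact force between the fingers and probe above 1 N and horizontal distance between each of probe_tip, probe_mark and port_mouth below 0.004 m and z of probe_mark in the frame of port_mouth between -0.006 and 0.006 m and angle between probe's own z axis and vertical below 0.09 rad and linear speed of probe below 0.02 m/s and not (contact force between probe and heater above 0.2 N) and contact force between probe and stand below 0.1 N); the arm keeps its last pose, push and grip.
It fails at once if the probe touches the heater, its collar or its bore (more than 0.2 N) (contact force between probe and heater above 0.2 N).
It fails at once if a bystander is moved by more than 20 mm (distance of any of bottle, beaker, jar, tipbox, petri, marker from where it was at the start of the episode above 0.02 m).
It also fails if it takes over 61 s, if anything falls off the work surface, if the arm or the gripper's body presses on something with over 40 N, if the wrist force passes 120 N, or if a joint passes its speed limit or range.

### The arm

A 6-joint arm with a two-finger parallel gripper is mounted at the origin on the work surface. World frame = base frame: x ahead of the robot, y to its left, z up, the work surface at z = 0. Lengths are in m, angles in rad, forces in N, time in s.
With the tool pointing down it reaches from about 0.375 to 0.9 m from the base axis. Payload 3.1 kg.
Tool frame: the origin (TCP) lies at the very end of the fingers, on their centre line; the grasp point (between the pads) lies 19 mm behind it; z points along the fingers, y is the direction in which the jaws open and shut (so a half turn about z gives the same grasp; the last joint's range is limited). The gripper opens to 87 mm and grips with 3 to 60 N. Pads are 19 mm wide; open, the fingers measure 117 mm over their backs; the gripper's body (75 mm by 190 mm) begins 51 mm behind the grasp point.
Start: joints at [-1.319, 0.527, 1.433, -0, 1.181, -0.178], TCP at [0.261, -0.568, 0.223] pointing down, gripper open.
Joint ranges: [-3.08, 3.08], [-0.75, 2.2], [0.22, 2.44], [-1.43, 4.57], [0, 2.65], [-2.85, 2.85]. Speed limits (rad/s): [2.79, 2.79, 3.14, 3.14, 3.14, 3.14].

### API

Orientations are given as a unit quaternion [x, y, z, w].
In Python, from rig import robot gives the robot as it stands. The module is installed in compiled form; this text tells all that it offers.
- The arm moves only by the tool send_rows, never from a script. Its argument "deltas" is a list of rows, each an object of numbers: "tx", "ty", "tz": the shift along the tool's x, y, z in cm; "rx", "ry", "rz": the turn, a rotation vector about the tool's x, y, z in rad. A call has 1 to 5 rows; each row is the pose to reach, as a shift and turn from the pose commanded when the call began, along the tool's axes at that moment; what a row does not reach only later rows make up. A row lasts 1/12 s, in which the tool goes at most 41.7 mm and 7.16 degrees, less where a joint would pass 70% of its speed; a pose out of reach is approached as far as the arm can. A call with a gripper value outside its range is refused whole. "claw" is the finger opening in cm, from 0 to 8.7, set as the call begins (left out, the last holds). The fingers move at their own pace and stop on an object; "squeeze" is the grip in N (left out, the last holds). Time passes only in rows, so rows that repeat a pose let the fingers close. It gives the time, the measured TCP pose, the force and the opening at its end, in the units of the state.
- robot.get_obs(): the state, without advancing time (a new reading comes with each control period).
- robot.camera(name): name is "side" or "top"; returns a dict with "color" (384x512x3 uint8, red, green, blue), "z_map" (384x512 float32, m along the optical axis (not along the pixel's ray), 0 where there is no reading), "intrinsics" (3x3 intrinsics, pixels), "R" (3x3) and "t" (3): a world point X has camera coordinates R X + t. Camera axes: x right, y down, z forward; pixel columns grow to the right and rows downward; lengths in m; the calibration is good to about 2 mm. A picture is of the moment at which its call begins.
- robot.hand_in(): hands the job in, once; it reports no verdict.
Trained networks look in the newest picture that a camera, given by its name, has taken for a name from the list of things; names that differ only in an ending like _2 or _b are one class to them, and where a whole thing is asked for, a point or a joint stands for the part that bears it (a point fixed in the world has none). Each returns a list of dicts, best first, with "p" (0 to 1); they miss things now and then, are a little off and sometimes report something else, mostly with a low value. They report only what shows in the picture. A call takes as long as a camera call.
- robot.outline_of(label, camera): "pixels" (384x512 bool, what is visible of it) and "xy" ([column, row] in pixels, amid what is visible of it).
- robot.tip_of(label, camera): "xy" ([column, row] in pixels: a listed point, or the origin of a listed thing).
The state is a dict: "time": time; "q": joint angles; "joint_velocities": joint speeds; "joint_torque": joint torques, N m; "position": TCP position; "tool_rot": TCP orientation; "ft_force": force on the tool from outside, world axes, zero at the start; "moment": the same for the moment, N m; "grip_width": finger opening in m.
Only numpy, scipy, OpenCV 4.12 (cv2) and the standard library are available. Lean on these libraries where they do the work, as an engineer would, in place of code of your own. Each camera call takes 0.05 s, during which the arm holds its last target.

## Working session

There is one attempt and no reset: what is moved stays moved. The work goes in short steps, Python scripts to look and compute and a tool call to move; the robot and the scene stay as the last step left them, time stands still between calls to the robot, and variables do not carry over. Pictures are saved under pics/ and viewed, and the job is handed in when it is done.

Besides the shell and the picture viewer there is one more tool, called after "Request:" by a JSON object that holds its "api" and its "payload", one argument or row to a line. send_rows: Moves the arm, as the interface text tells. Its arguments: {"type":"object","properties":{"deltas":{"type":"array","items":{"type":"object","properties":{"tx":{"type":"number"},"ty":{"type":"number"},"tz":{"type":"number"},"rx":{"type":"number"},"ry":{"type":"number"},"rz":{"type":"number"}}}},"claw":{"type":"number"},"squeeze":{"type":"number"}},"required":["deltas"]}

```bash
mkdir -p pics; ls; python3 - <<'E'
from rig import robot
import cv2,numpy as np
o=robot.get_obs()
print({k:np.round(v,3).tolist() for k,v in o.items()})
for n in ("side","top"):
    c=robot.camera(n)
    cv2.imwrite(f"pics/{n}0.png",c["color"][:,:,::-1])
    np.savez(f"{n}0.npz",**c)
    print(n,c["intrinsics"].tolist(),c["R"].round(3).tolist(),c["t"].round(3).tolist())
    for l in ["port_mouth","cap_knob","cap","tray_in","stand","probe_grip","probe_mark","bottle","beaker","jar","tipbox","petri","marker","heater"]:
        print(l,[(np.round(d["xy"],1).tolist(),round(float(d["p"]),2)) for d in robot.tip_of(l,n)[:2]])
print(robot.get_obs()["time"])
E
```

```text
pics
{'time': 0.0, 'q': [-1.319, 0.528, 1.434, -0.0, 1.181, -0.179], 'joint_velocities': [-0.001, 0.0, 0.001, -0.0, -0.0, 0.001], 'joint_torque': [0.0, -44.004, -17.659, 0.063, 0.058, -0.0], 'position': [0.261, -0.567, 0.222], 'tool_rot': [0.977, 0.214, -0.0, -0.001], 'ft_force': [0.248, -0.04, 0.597], 'moment': [0.026, -0.001, -0.021], 'grip_width': 0.087}
side [[445.86466980912036, 0.0, 250.17856555511574], [0.0, 445.86466980912036, 196.21804828237342], [0.0, 0.0, 1.0]] [[-0.854, -0.52, 0.008], [-0.325, 0.522, -0.789], [0.406, -0.676, -0.615]] [0.457, 0.261, 1.148]
port_mouth [([221.9, 192.5], 0.69)]
cap_knob [([223.4, 188.4], 0.67), ([207.2, 296.9], 0.19)]
cap [([224.9, 194.9], 0.74), ([320.7, 184.3], 0.64)]
tray_in [([317.6, 182.7], 0.8), ([290.2, 235.6], 0.44)]
stand [([207.3, 298.1], 0.59)]
probe_grip [([201.5, 259.0], 0.68), ([226.7, 194.1], 0.6)]
probe_mark []
bottle [([146.4, 270.0], 0.94)]
beaker [([168.6, 251.1], 0.74)]
jar [([292.1, 235.4], 0.85)]
tipbox [([254.0, 162.4], 0.64), ([305.6, 224.0], 0.26)]
petri [([269.0, 263.1], 0.7), ([253.2, 159.4], 0.53)]
marker [([303.8, 222.6], 0.56)]
heater [([217.9, 219.6], 0.58)]
top [[349.0567808949358, 0.0, 246.444363907197], [0.0, 349.0567808949358, 190.05855302889196], [0.0, 0.0, 1.0]] [[0.008, -1.0, -0.017], [-0.98, -0.005, -0.198], [0.198, 0.018, -0.98]] [0.025, 0.566, 0.86]
port_mouth []
cap_knob [([247.4, 170.6], 0.68)]
cap [([244.8, 172.7], 0.84)]
tray_in [([369.6, 240.8], 0.84)]
stand [([147.8, 222.9], 0.89)]
probe_grip [([125.9, 216.3], 0.72)]
probe_mark [([242.6, 173.9], 0.69)]
bottle [([148.5, 156.0], 0.83), ([290.8, 257.9], 0.74)]
beaker [([180.3, 157.6], 0.76), ([245.3, 166.1], 0.45)]
jar [([260.0, 252.4], 0.74)]
tipbox [([366.5, 145.1], 0.69)]
petri [([219.0, 250.4], 0.69)]
marker [([291.5, 256.4], 0.57)]
heater [([243.1, 168.7], 0.79)]
1.5
```

View pics/side0.png

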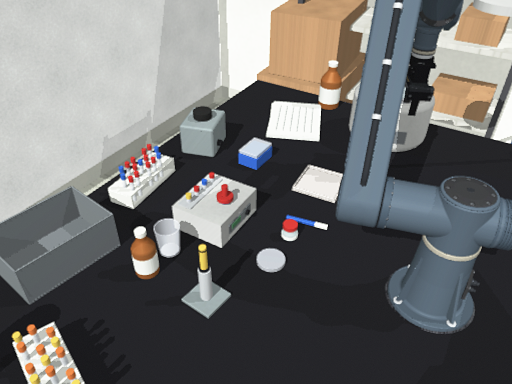

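View pics/top0.png

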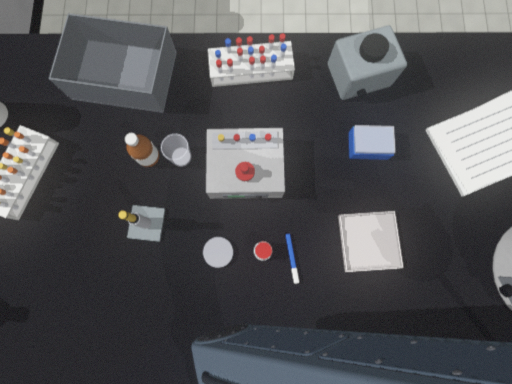

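```bash
cat > h.py <<'E'
import numpy as np,cv2
def cloud(c):
    z=c["z_map"];K=c["intrinsics"]
    v,u=np.mgrid[:384,:512]
    P=np.stack([(u-K[0,2])/K[0,0]*z,(v-K[1,2])/K[1,1]*z,z],-1)
    W=(P-c["t"])@c["R"]
    W[z==0]=np.nan
    return W
def hsv(c): return cv2.cvtColor(np.ascontiguousarray(c["color"]),cv2.COLOR_RGB2HSV)
def ray(c,uv):
    K=c["intrinsics"];d=np.linalg.inv(K)@[uv[0],uv[1],1.];return -c["R"].T@c["t"],c["R"].T@d
def atz(c,uv,z):
    o,d=ray(c,uv);return o+d*(z-o[2])/d[2]
def tri(rs):
    A=np.zeros((3,3));b=np.zeros(3)
    for o,d in rs:
        d=d/np.linalg.norm(d);M=np.eye(3)-np.outer(d,d);A+=M;b+=M@o
    x=np.linalg.solve(A,b)
    return x,[np.linalg.norm(np.cross(x-o,d/np.linalg.norm(d))) for o,d in rs]
def proj(c,X):
    p=c["intrinsics"]@(c["R"]@np.asarray(X)+c["t"]);return p[:2]/p[2]
E
python3 - <<'E'
from h import *
for n in ("side","top"):
    c=dict(np.load(f"{n}0.npz"));W=cloud(c);H=hsv(c)
    print(n,"cam",(-c["R"].T@c["t"]).round(3))
    red=((H[...,0]<6)|(H[...,0]>174))&(H[...,1]>150)&(H[...,2]>60)
    yel=(abs(H[...,0].astype(int)-26)<8)&(H[...,1]>130)&(H[...,2]>60)
    box={"side":{"cap":(212,180,240,208),"han":(195,240,212,272),"tray":(290,163,345,203)},"top":{"cap":(230,155,260,185),"han":(115,205,140,225),"tray":(338,208,405,274)}}[n]
    for k,m in (("cap",red),("han",yel)):
        b=box[k];mm=np.zeros_like(m);mm[b[1]:b[3],b[0]:b[2]]=m[b[1]:b[3],b[0]:b[2]]
        vs,us=np.nonzero(mm);P=W[mm];P=P[~np.isnan(P[:,0])]
        print(k,mm.sum(),"uv",us.min(),us.max(),vs.min(),vs.max())
        z=P[:,2];print(" z range",np.percentile(z,[2,50,98]).round(3))
        for lo in np.arange(0.08,0.24,0.01):
            s=(z>=lo)&(z<lo+.01)
            if s.sum()>3: print("  %.2f n%d"%(lo,s.sum()),np.median(P[s],0).round(4),P[s].min(0).round(3),P[s].max(0).round(3))
E
python3 - <<'E'
from h import *
import cv2
c=dict(np.load("top0.npz"))
a=cv2.resize(c["color"][130:280,100:290,::-1],None,fx=4,fy=4,interpolation=cv2.INTER_CUBIC)
cv2.imwrite("pics/topz.png",a)
c=dict(np.load("side0.npz"))
a=cv2.resize(c["color"][170:320,140:330,::-1],None,fx=4,fy=4,interpolation=cv2.INTER_CUBIC)
cv2.imwrite("pics/sidez.png",a)
E
```

```text
side cam [0.01  0.878 0.908]
cap 204 uv 217 232 184 203
 z range [0.096 0.108 0.142]
  0.09 n17 [0.5944 0.0507 0.098 ] [0.584 0.038 0.095] [0.619 0.057 0.1  ]
  0.10 n115 [0.5986 0.0397 0.1069] [0.579 0.007 0.1  ] [0.627 0.057 0.11 ]
  0.11 n22 [0.5994 0.0375 0.1145] [0.583 0.029 0.111] [0.622 0.058 0.118]
  0.12 n15 [0.6011 0.0376 0.1238] [0.595 0.032 0.12 ] [0.607 0.043 0.129]
  0.13 n18 [0.6022 0.0389 0.1353] [0.594 0.029 0.131] [0.611 0.043 0.14 ]
  0.14 n15 [0.6046 0.0321 0.1417] [0.597 0.022 0.14 ] [0.613 0.039 0.144]
han 209 uv 198 207 244 269
 z range [-0.002  0.152  0.186]
  0.11 n9 [0.4856 0.3082 0.1177] [0.474 0.301 0.114] [0.492 0.31  0.119]
  0.12 n21 [0.4775 0.3078 0.1241] [0.474 0.298 0.12 ] [0.49  0.311 0.13 ]
  0.13 n25 [0.4765 0.3079 0.1345] [0.473 0.299 0.13 ] [0.489 0.311 0.14 ]
  0.14 n21 [0.4772 0.3089 0.1453] [0.472 0.298 0.14 ] [0.487 0.311 0.149]
  0.15 n23 [0.4773 0.3081 0.154 ] [0.473 0.298 0.15 ] [0.487 0.311 0.16 ]
  0.16 n25 [0.4779 0.308  0.1661] [0.473 0.299 0.16 ] [0.49  0.312 0.169]
  0.17 n20 [0.478  0.3079 0.1747] [0.473 0.301 0.171] [0.488 0.312 0.18 ]
  0.18 n43 [0.4811 0.3041 0.1845] [0.474 0.293 0.18 ] [0.491 0.312 0.188]
top cam [0.384 0.012 0.955]Traceback (most recent call last):
  File "<stdin>", line 11, in <module>
    return umr_minimum(a, axis, None, out, keepdims, initial, where)
ValueError: zero-size array to reduction operation minimum which has no identity
```

View pics/topz.png

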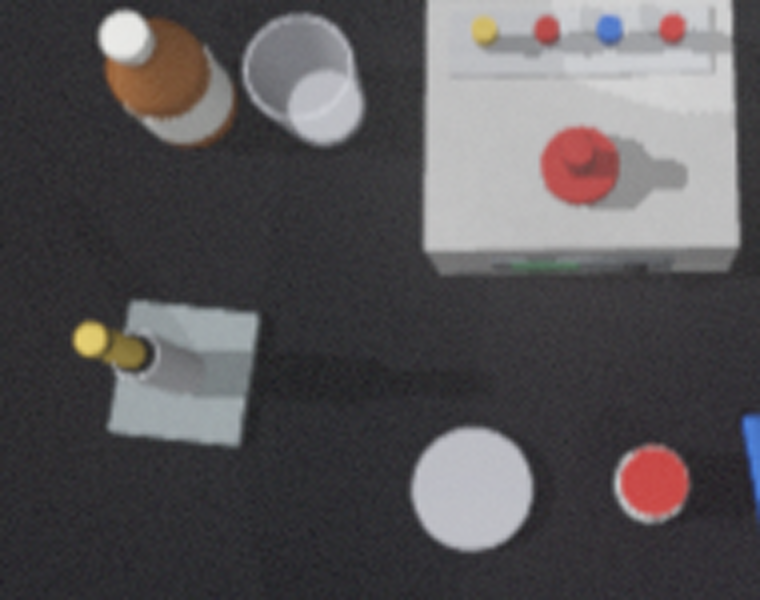

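View pics/sidez.png

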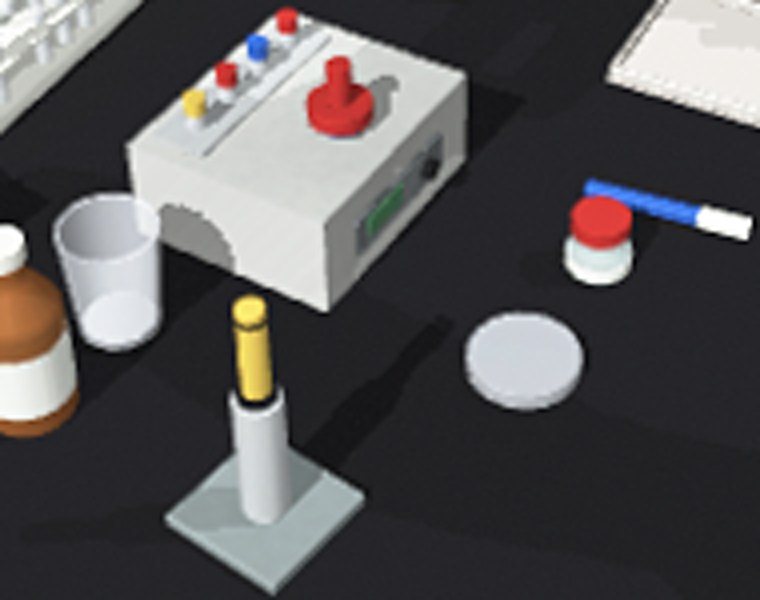

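```bash
python3 - <<'E'
from h import *
from scipy.optimize import least_squares
def circ(p,r=None):
    p=p[:,:2]
    if r is None:
        s=least_squares(lambda x:np.hypot(*(p-x[:2]).T)-x[2],[*p.mean(0),.01],loss="soft_l1",f_scale=.001)
    else: s=least_squares(lambda x:np.hypot(*(p-x).T)-r,p.mean(0),loss="soft_l1",f_scale=.001)
    return s.x
S=dict(np.load("side0.npz"));T=dict(np.load("top0.npz"))
cs={}
for n,c in (("side",S),("top",T)):
    W=cloud(c);H=hsv(c)
    red=((H[...,0]<8)|(H[...,0]>172))&(H[...,1]>120)
    yel=(abs(H[...,0].astype(int)-26)<8)&(H[...,1]>90)
    box={"side":{"cap":(212,180,240,208),"han":(195,240,212,272)},"top":{"cap":(230,155,260,185),"han":(115,205,140,225)}}[n]
    for k,m in (("cap",red),("han",yel)):
        b=box[k];mm=np.zeros_like(m);mm[b[1]:b[3],b[0]:b[2]]=m[b[1]:b[3],b[0]:b[2]]
        P=W[mm];P=P[~np.isnan(P[:,0])];vs,us=np.nonzero(mm);z=P[:,2]
        print(n,k,len(P),us.min(),us.max(),vs.min(),vs.max(),np.percentile(z,[5,50,95]).round(3))
        if k=="cap":
            d=P[abs(z-.108)<.004];print(" disc mean",d.mean(0).round(4),(d.min(0)/2+d.max(0)/2).round(4),d.min(0).round(4),d.max(0).round(4))
            t=P[(z>.138)];print(" knobtop",len(t),t.mean(0).round(4),(t.min(0)/2+t.max(0)/2).round(4),np.median(t[:,2]))
            w=P[(z>.114)&(z<.138)];print(" knob side circ",len(w),circ(w,.010) if len(w)>4 else None)
        else:
            t=P[z>.182];print(" top",len(t),t.mean(0).round(4),(t.min(0)/2+t.max(0)/2).round(4),np.median(t[:,2]))
            w=P[(z>.12)&(z<.178)];print(" side circ",len(w),circ(w,.009))
    # tray: white region floor
    if n=="top":
        wm=(H[...,1]<40)&(H[...,2]>140);mm=np.zeros_like(wm);mm[205:280,330:410]=wm[205:280,330:410]
        print("tray n",mm.sum()); P=W[mm];P=P[~np.isnan(P[:,0])]
        print(" z",np.percentile(P[:,2],[5,50,95]).round(4),P[:,:2].min(0).round(4),P[:,:2].max(0).round(4),((P.min(0)+P.max(0))/2).round(4))
        r=cv2.minAreaRect((P[P[:,2]>-.01][:,:2]*1000).astype(np.float32));print(" rect",r)
        Wt=W[125:205,200:290].reshape(-1,3);t=Wt[abs(Wt[:,2]-.085)<.004]
        r=cv2.minAreaRect((t[:,:2]*1000).astype(np.float32));print(" heater top",len(t),np.median(t[:,2]),r)
        Wt=W[200:245,120:170].reshape(-1,3);t=Wt[abs(Wt[:,2]-.010)<.004]
        r=cv2.minAreaRect((t[:,:2]*1000).astype(np.float32));print(" stand foot",len(t),np.median(t[:,2]),r)
    bn=W[240:260,180:195] if n=="top" else W[280:300,300:330]
    print("bench z",np.nanmedian(bn[...,2]))
E
```

```text
side cap 217 217 232 184 203 [0.096 0.108 0.141]
 disc mean [0.6021 0.0367 0.1075] [0.6052 0.0326 0.1079] [0.5805 0.0069 0.104 ] [0.6298 0.0583 0.1119]
 knobtop 22 [0.605  0.0331 0.141 ] [0.6051 0.0316 0.1412] 0.14124154360152794
 knob side circ 41 [0.60568863 0.03027286]
side han 227 198 207 243 269 [-0.001  0.149  0.185]
 top 39 [0.4816 0.3036 0.1847] [0.4822 0.3025 0.1852] 0.18463364120381603
 side circ 136 [0.48318797 0.30130814]
bench z 0.000822707859587506
top cap 248 236 253 162 180 [0.105 0.108 0.142]
 disc mean [0.6022 0.0334 0.1071] [0.6043 0.0333 0.1075] [0.5808 0.0119 0.1041] [0.6277 0.0548 0.1109]
 knobtop 48 [0.6044 0.0326 0.1409] [0.6045 0.0325 0.1409] 0.14091821952165828
 knob side circ 10 [0.60535948 0.03353088]
top han 146 118 136 210 221 [0.    0.166 0.187]
 top 50 [0.482  0.303  0.1851] [0.4827 0.3032 0.1849] 0.18506903804913252
 side circ 67 [0.48227631 0.30431489]
tray n 3320
 z [0.001  0.0042 0.0147] [ 0.3591 -0.3799] [ 0.5207 -0.2209] [ 0.4399 -0.3004  0.0068]
 rect ((439.69927978515625, -303.2702941894531), (152.65818786621094, 156.22373962402344), 4.224975109100342)
 heater top 4125 0.08538832022245002 ((639.8526611328125, 33.84935760498047), (171.36148071289062, 200.54339599609375), 0.9305838346481323)
 stand foot 820 0.01005731491900992 ((477.61578369140625, 309.9437561035156), (102.8543701171875, 99.36965942382812), 84.3414306640625)
bench z 0.00013032024804261196
```

```bash
cat > go.py <<'E'
import sys,numpy as np
from rig import robot
from scipy.spatial.transform import Rotation as R
o=robot.get_obs();M=R.from_quat(o["tool_rot"]).as_matrix();p=np.array(o["position"])
print("t",round(float(o["time"]),2),"pos",p.round(4),"w",round(float(o["grip_width"]),4),"F",np.round(o["ft_force"],2),"zax",M[:,2].round(4),"xyaw",round(float(np.arctan2(M[1,0],M[0,0])),4))
a=list(map(float,sys.argv[1:]))
for i in range(0,len(a),3):
    t=np.array(a[i:i+3]);d=M.T@(t-p);print("to",t,"d(cm)",(d*100).round(2),"dist",round(float(np.linalg.norm(d))*100,1))
E
python3 go.py .605 .0327 .21 .605 .0327 .113
```

```text
t 1.5 pos [ 0.261  -0.5679  0.2225] w 0.0869 F [-0.51  0.5   0.12] zax [-0.  0. -1.] xyaw 0.4308
to [0.605  0.0327 0.21  ] d(cm) [ 56.33 -40.21   1.25] dist 69.2
to [0.605  0.0327 0.113 ] d(cm) [ 56.33 -40.21  10.95] dist 70.1
```

Request:
{"api": "send_rows", "payload": {
  "deltas": [
    {"tx": 2.8,"ty": -2,"tz": 0},
    {"tx": 5.6,"ty": -4,"tz": 0.1},
    {"tx": 8.4,"ty": -6,"tz": 0.2},
    {"tx": 11.2,"ty": -8,"tz": 0.2},
    {"tx": 14,"ty": -10,"tz": 0.3}
  ],
  "claw": 5
}}

```text
schema error: expected keys tx, ty, tz, rx, ry, rz
```

Request:
{"api": "send_rows", "payload": {
  "deltas": [
    {"tx": 2.8,"ty": -2,"tz": 0},
    {"tx": 5.6,"ty": -4,"tz": 0.1},
    {"tx": 8.4,"ty": -6,"tz": 0.2},
    {"tx": 11.2,"ty": -8,"tz": 0.2},
    {"tx": 14,"ty": -10,"tz": 0.3}
  ]
}}

```text
schema error: expected keys tx, ty, tz, rx, ry, rz
```

Request:
{"api": "send_rows", "payload": {
  "deltas": [
    {"tx": 2.8,"ty": -2,"tz": 0},
    {"tx": 5.6,"ty": -4,"tz": 0.1},
    {"tx": 8.4,"ty": -6,"tz": 0.2},
    {"tx": 11.2,"ty": -8,"tz": 0.2},
    {"tx": 14,"ty": -10,"tz": 0.3}
  ]
}}

```text
schema error: expected keys tx, ty, tz, rx, ry, rz
```

Request:
{"api": "send_rows", "payload": {
  "deltas": [
    {"tx": 2.8,"ty": -2,"tz": 0},
    {"tx": 5.6,"ty": -4,"tz": 0.1},
    {"tx": 8.4,"ty": -6,"tz": 0.2},
    {"tx": 11.2,"ty": -8,"tz": 0.2},
    {"tx": 14.3,"ty": -10.2,"tz": 0.3}
  ]
}}

```text
schema error: expected keys tx, ty, tz, rx, ry, rz
```

Request:
{"api": "send_rows", "payload": {
  "deltas": [
    {"tx": 0}
  ]
}}

```text
schema error: expected keys tx, ty, tz, rx, ry, rz
```

```bash
python3 go.py .605 .0327 .113
```

```text
t 1.5 pos [ 0.261  -0.5679  0.2225] w 0.0869 F [-0.51  0.5   0.12] zax [-0.  0. -1.] xyaw 0.4308
to [0.605  0.0327 0.113 ] d(cm) [ 56.33 -40.21  10.95] dist 70.1
```

All six keys are needed.

Request:
{"api": "send_rows", "payload": {
  "deltas": [
    {"tx": 2.8,"ty": -2,"tz": 0,"rx": 0,"ry": 0,"rz": 0},
    {"tx": 5.6,"ty": -4,"tz": 0.1,"rx": 0,"ry": 0,"rz": 0},
    {"tx": 8.4,"ty": -6,"tz": 0.2,"rx": 0,"ry": 0,"rz": 0},
    {"tx": 11.2,"ty": -8,"tz": 0.2,"rx": 0,"ry": 0,"rz": 0},
    {"tx": 14,"ty": -10,"tz": 0.3,"rx": 0,"ry": 0,"rz": 0}
  ],
  "claw": 5
}}

```text
time: 1.92
position: [0.347, -0.4173, 0.2197]
tool_rot: [0.977, 0.213, 0.0, 0.0]
ft_force: [-0.4, 0.6, 0.1]
grip_width: 0.0616
```

```bash
python3 go.py .605 .0327 .21
```

```text
t 1.92 pos [ 0.347  -0.4173  0.2197] w 0.0616 F [-0.42  0.61  0.07] zax [ 4.e-04 -4.e-04 -1.e+00] xyaw 0.4301
to [0.605  0.0327 0.21  ] d(cm) [ 42.21 -30.14   0.96] dist 51.9
```

Request:
{"api": "send_rows", "payload": {
  "deltas": [
    {"tx": 2.8,"ty": -2,"tz": 0,"rx": 0,"ry": 0,"rz": 0},
    {"tx": 5.6,"ty": -4,"tz": 0.1,"rx": 0,"ry": 0,"rz": 0},
    {"tx": 8.4,"ty": -6,"tz": 0.2,"rx": 0,"ry": 0,"rz": 0},
    {"tx": 11.2,"ty": -8,"tz": 0.2,"rx": 0,"ry": 0,"rz": 0},
    {"tx": 14,"ty": -10,"tz": 0.3,"rx": 0,"ry": 0,"rz": 0}
  ]
}}

```text
time: 2.33
position: [0.4327, -0.2678, 0.2169]
tool_rot: [0.977, 0.214, 0.0, 0.0]
ft_force: [-0.0, -0.2, -0.3]
grip_width: 0.0504
```

Request:
{"api": "send_rows", "payload": {
  "deltas": [
    {"tx": 2.8,"ty": -2,"tz": 0,"rx": 0,"ry": 0,"rz": 0},
    {"tx": 5.6,"ty": -4,"tz": 0.1,"rx": 0,"ry": 0,"rz": 0},
    {"tx": 8.4,"ty": -6,"tz": 0.2,"rx": 0,"ry": 0,"rz": 0},
    {"tx": 11.2,"ty": -8,"tz": 0.2,"rx": 0,"ry": 0,"rz": 0},
    {"tx": 14,"ty": -10,"tz": 0.3,"rx": 0,"ry": 0,"rz": 0}
  ]
}}

```text
time: 2.75
position: [0.5182, -0.1184, 0.2139]
tool_rot: [0.977, 0.214, 0.0, 0.0]
ft_force: [0.2, 0.2, -0.0]
grip_width: 0.05
```

Request:
{"api": "send_rows", "payload": {
  "deltas": [
    {"tx": 3.3,"ty": -2.4,"tz": 0,"rx": 0,"ry": 0,"rz": 0},
    {"tx": 6.6,"ty": -4.8,"tz": 0.1,"rx": 0,"ry": 0,"rz": 0},
    {"tx": 9.8,"ty": -7,"tz": 0.2,"rx": 0,"ry": 0,"rz": 0},
    {"tx": 12.5,"ty": -9,"tz": 0.2,"rx": 0,"ry": 0,"rz": 0},
    {"tx": 14.2,"ty": -10.1,"tz": 0.3,"rx": 0,"ry": 0,"rz": 0}
  ]
}}

```text
time: 3.17
position: [0.6057, 0.0348, 0.2108]
tool_rot: [0.977, 0.215, 0.001, -0.0]
ft_force: [0.6, -0.6, 0.6]
grip_width: 0.0496
```

Request:
{"api": "send_rows", "payload": {
  "deltas": [
    {"tx": 0,"ty": 0,"tz": 1,"rx": 0,"ry": 0,"rz": 0},
    {"tx": 0,"ty": 0,"tz": 2,"rx": 0,"ry": 0,"rz": 0}
  ]
}}

```text
time: 3.33
position: [0.6048, 0.0322, 0.1904]
tool_rot: [0.977, 0.215, 0.001, 0.0]
ft_force: [-0.1, -0.0, -1.0]
grip_width: 0.05
```

```bash
python3 go.py .605 .0327 .113; python3 - <<'E'
from rig import robot
from h import *
for n in ("side","top"):
    c=robot.camera(n);np.savez(n+"1.npz",**c)
    cr=(slice(110,230),slice(150,310))
    cv2.imwrite(f"pics/{n}1.png",cv2.resize(c["color"][cr][:,:,::-1],None,fx=4,fy=4,interpolation=cv2.INTER_CUBIC))
E
```

```text
t 3.33 pos [0.6048 0.0322 0.1904] w 0.05 F [-0.14 -0.03 -1.  ] zax [ 1.4e-03 -6.0e-04 -1.0e+00] xyaw 0.4334
to [0.605  0.0327 0.113 ] d(cm) [ 0.03 -0.05  7.74] dist 7.7
```

View pics/side1.png

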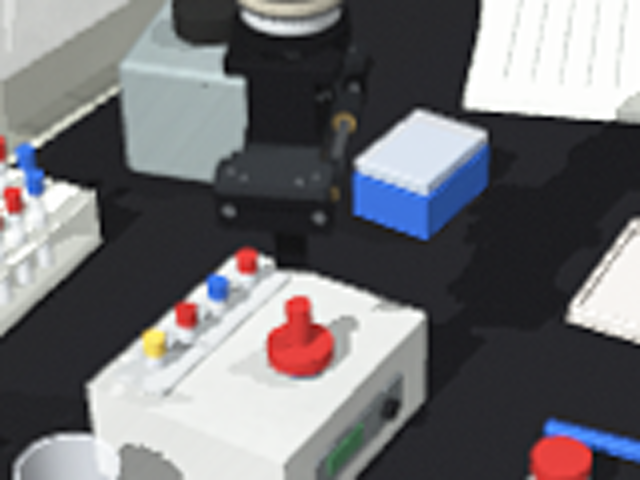

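View pics/top1.png

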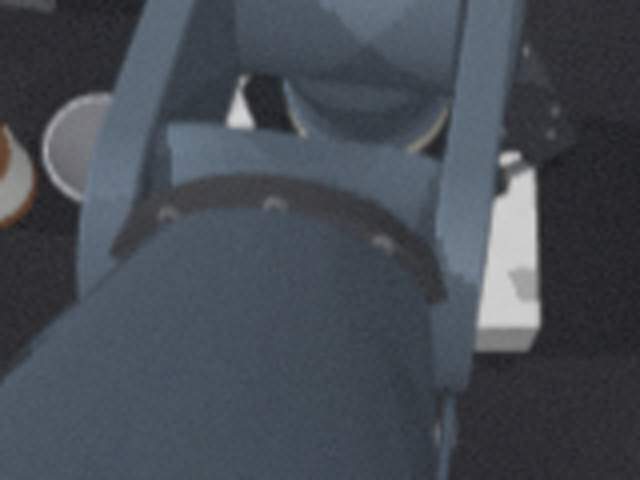

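Request:
{"api": "send_rows", "payload": {
  "deltas": [
    {"tx": 0,"ty": 0,"tz": 2,"rx": 0,"ry": 0,"rz": 0},
    {"tx": 0,"ty": 0,"tz": 4,"rx": 0,"ry": 0,"rz": 0},
    {"tx": 0,"ty": 0,"tz": 6,"rx": 0,"ry": 0,"rz": 0},
    {"tx": 0,"ty": 0,"tz": 7.2,"rx": 0,"ry": 0,"rz": 0},
    {"tx": 0,"ty": 0,"tz": 7.6,"rx": 0,"ry": 0,"rz": 0}
  ]
}}

```text
time: 3.85
position: [0.6021, 0.03, 0.1124]
tool_rot: [0.977, 0.213, -0.002, -0.001]
ft_force: [-0.3, 0.6, 0.3]
grip_width: 0.0501
```

Request:
{"api": "send_rows", "payload": {
  "deltas": [
    {"tx": 0,"ty": 0,"tz": 0,"rx": 0,"ry": 0,"rz": 0},
    {"tx": 0,"ty": 0,"tz": 0,"rx": 0,"ry": 0,"rz": 0},
    {"tx": 0,"ty": 0,"tz": 0,"rx": 0,"ry": 0,"rz": 0},
    {"tx": 0,"ty": 0,"tz": 0,"rx": 0,"ry": 0,"rz": 0},
    {"tx": 0,"ty": 0,"tz": 0,"rx": 0,"ry": 0,"rz": 0}
  ],
  "claw": 0,
  "squeeze": 15
}}

```text
time: 4.27
position: [0.6048, 0.0311, 0.1156]
tool_rot: [0.977, 0.214, 0.001, 0.0]
ft_force: [-0.4, -0.1, -0.1]
grip_width: 0.0244
```

Request:
{"api": "send_rows", "payload": {
  "deltas": [
    {"tx": 0,"ty": 0,"tz": 0,"rx": 0,"ry": 0,"rz": 0},
    {"tx": 0,"ty": 0,"tz": 0,"rx": 0,"ry": 0,"rz": 0},
    {"tx": 0,"ty": 0,"tz": 0,"rx": 0,"ry": 0,"rz": 0}
  ]
}}

```text
time: 4.52
position: [0.6047, 0.0312, 0.1154]
tool_rot: [0.977, 0.214, 0.001, 0.0]
ft_force: [-1.5, -0.6, 4.0]
grip_width: 0.0196
```

Request:
{"api": "send_rows", "payload": {
  "deltas": [
    {"tx": 0,"ty": 0,"tz": -0.5,"rx": 0,"ry": 0,"rz": 0},
    {"tx": 0,"ty": 0,"tz": -1.5,"rx": 0,"ry": 0,"rz": 0},
    {"tx": 0,"ty": 0,"tz": -3,"rx": 0,"ry": 0,"rz": 0},
    {"tx": 0,"ty": 0,"tz": -5,"rx": 0,"ry": 0,"rz": 0},
    {"tx": 0,"ty": 0,"tz": -7,"rx": 0,"ry": 0,"rz": 0}
  ]
}}

```text
time: 4.93
position: [0.6037, 0.0313, 0.1853]
tool_rot: [0.977, 0.214, -0.001, -0.0]
ft_force: [0.7, -0.1, -0.1]
grip_width: 0.0194
```

```bash
python3 go.py .44 -.301 .185; python3 - <<'E'
from rig import robot
from h import *
for n in ("side",):
    c=robot.camera(n);np.savez(n+"2.npz",**c)
    cr=(slice(110,230),slice(150,310))
    cv2.imwrite(f"pics/{n}2.png",cv2.resize(c["color"][cr][:,:,::-1],None,fx=4,fy=4,interpolation=cv2.INTER_CUBIC))
E
```

```text
t 4.93 pos [0.6037 0.0313 0.1853] w 0.0194 F [ 0.75 -0.06 -0.11] zax [-1.3e-03  3.0e-04 -1.0e+00] xyaw 0.4308
to [ 0.44  -0.301  0.185] d(cm) [-28.75  23.36   0.05] dist 37.0
```

View pics/side2.png

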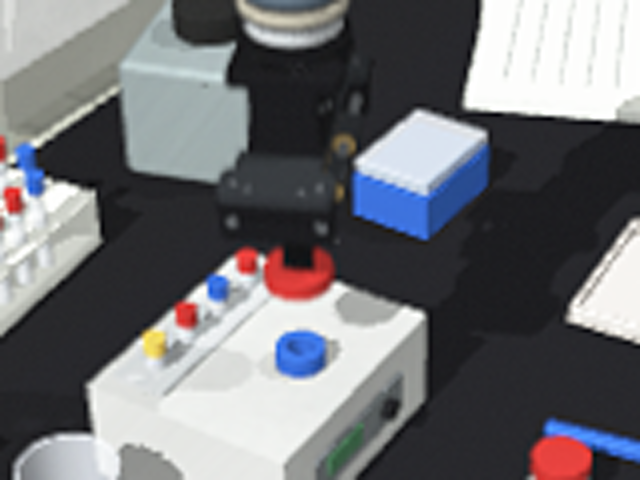

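The cap hangs upright in the fingers. The bare blue collar shows at crop (301,350), which is about (225,197) in the full image. Next I carry the cap to the tray.

Request:
{"api": "send_rows", "payload": {
  "deltas": [
    {"tx": -0.8,"ty": 0.6,"tz": 0,"rx": 0,"ry": 0,"rz": 0},
    {"tx": -2.4,"ty": 1.9,"tz": 0,"rx": 0,"ry": 0,"rz": 0},
    {"tx": -4.6,"ty": 3.7,"tz": 0,"rx": 0,"ry": 0,"rz": 0},
    {"tx": -6.8,"ty": 5.5,"tz": 0,"rx": 0,"ry": 0,"rz": 0},
    {"tx": -9,"ty": 7.3,"tz": 0,"rx": 0,"ry": 0,"rz": 0}
  ]
}}

```text
time: 5.4
position: [0.5509, -0.0736, 0.1835]
tool_rot: [0.977, 0.214, -0.001, -0.001]
ft_force: [-0.0, -0.6, -0.1]
grip_width: 0.0196
```

Request:
{"api": "send_rows", "payload": {
  "deltas": [
    {"tx": -2.2,"ty": 1.8,"tz": 0,"rx": 0,"ry": 0,"rz": 0},
    {"tx": -4.4,"ty": 3.6,"tz": 0,"rx": 0,"ry": 0,"rz": 0},
    {"tx": -6.6,"ty": 5.4,"tz": 0,"rx": 0,"ry": 0,"rz": 0},
    {"tx": -8.8,"ty": 7.2,"tz": 0,"rx": 0,"ry": 0,"rz": 0},
    {"tx": -11,"ty": 9,"tz": 0,"rx": 0,"ry": 0,"rz": 0}
  ]
}}

```text
time: 5.82
position: [0.4884, -0.2014, 0.1835]
tool_rot: [0.977, 0.214, -0.001, -0.001]
ft_force: [0.2, 0.4, -0.9]
grip_width: 0.0194
```

Request:
{"api": "send_rows", "payload": {
  "deltas": [
    {"tx": -2.2,"ty": 1.8,"tz": 0,"rx": 0,"ry": 0,"rz": 0},
    {"tx": -4.4,"ty": 3.6,"tz": 0,"rx": 0,"ry": 0,"rz": 0},
    {"tx": -6.6,"ty": 5.3,"tz": 0,"rx": 0,"ry": 0,"rz": 0},
    {"tx": -8,"ty": 6.5,"tz": 1,"rx": 0,"ry": 0,"rz": 0},
    {"tx": -8.7,"ty": 7.1,"tz": 3,"rx": 0,"ry": 0,"rz": 0}
  ]
}}

```text
time: 6.23
position: [0.4404, -0.305, 0.1554]
tool_rot: [0.977, 0.212, 0.001, 0.002]
ft_force: [0.2, -0.7, -0.7]
grip_width: 0.0193
```

Request:
{"api": "send_rows", "payload": {
  "deltas": [
    {"tx": 0,"ty": 0,"tz": 2,"rx": 0,"ry": 0,"rz": 0},
    {"tx": 0,"ty": 0,"tz": 4,"rx": 0,"ry": 0,"rz": 0},
    {"tx": 0,"ty": 0,"tz": 6,"rx": 0,"ry": 0,"rz": 0},
    {"tx": 0,"ty": 0,"tz": 8,"rx": 0,"ry": 0,"rz": 0},
    {"tx": 0,"ty": 0,"tz": 9,"rx": 0,"ry": 0,"rz": 0}
  ]
}}

```text
time: 6.65
position: [0.4388, -0.3, 0.0617]
tool_rot: [0.977, 0.214, -0.002, -0.002]
ft_force: [-0.4, 0.8, 0.1]
grip_width: 0.0198
```

```bash
python3 go.py .44 -.301 .0285; python3 - <<'E'
from rig import robot
from h import *
for n in ("side",):
    c=robot.camera(n)
    cr=(slice(130,250),slice(230,390))
    cv2.imwrite(f"pics/{n}3.png",cv2.resize(c["color"][cr][:,:,::-1],None,fx=4,fy=4,interpolation=cv2.INTER_CUBIC))
E
```

```text
t 6.65 pos [ 0.4388 -0.3     0.0617] w 0.0198 F [-0.4   0.84  0.14] zax [-0.0042  0.0041 -1.    ] xyaw 0.4303
to [ 0.44   -0.301   0.0285] d(cm) [0.07 0.16 3.32] dist 3.3
```

View pics/side3.png

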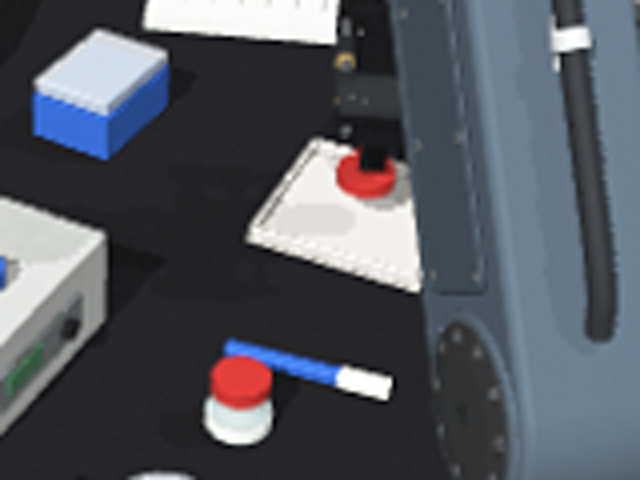

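Request:
{"api": "send_rows", "payload": {
  "deltas": [
    {"tx": 0,"ty": 0,"tz": 1.2,"rx": 0,"ry": 0,"rz": 0},
    {"tx": 0,"ty": 0,"tz": 2.2,"rx": 0,"ry": 0,"rz": 0},
    {"tx": 0,"ty": 0,"tz": 2.8,"rx": 0,"ry": 0,"rz": 0},
    {"tx": 0,"ty": 0,"tz": 3.1,"rx": 0,"ry": 0,"rz": 0},
    {"tx": 0,"ty": 0,"tz": 3.3,"rx": 0,"ry": 0,"rz": 0}
  ]
}}

```text
time: 7.12
position: [0.4411, -0.3013, 0.0314]
tool_rot: [0.977, 0.214, -0.0, -0.0]
ft_force: [-0.7, -0.5, -0.4]
grip_width: 0.0194
```

Request:
{"api": "send_rows", "payload": {
  "deltas": [
    {"tx": 0,"ty": 0,"tz": 0,"rx": 0,"ry": 0,"rz": 0},
    {"tx": 0,"ty": 0,"tz": 0.1,"rx": 0,"ry": 0,"rz": 0},
    {"tx": 0,"ty": 0,"tz": 0.1,"rx": 0,"ry": 0,"rz": 0}
  ]
}}

```text
time: 7.37
position: [0.4414, -0.3015, 0.0309]
tool_rot: [0.977, 0.214, 0.0, 0.0]
ft_force: [-1.0, -0.5, -0.8]
grip_width: 0.0189
```

Request:
{"api": "send_rows", "payload": {
  "deltas": [
    {"tx": 0,"ty": 0,"tz": 0.1,"rx": 0,"ry": 0,"rz": 0},
    {"tx": 0,"ty": 0,"tz": 0.2,"rx": 0,"ry": 0,"rz": 0},
    {"tx": 0,"ty": 0,"tz": 0.3,"rx": 0,"ry": 0,"rz": 0},
    {"tx": 0,"ty": 0,"tz": 0.3,"rx": 0,"ry": 0,"rz": 0}
  ]
}}

```text
time: 7.7
position: [0.4411, -0.3012, 0.0275]
tool_rot: [0.977, 0.214, -0.0, -0.0]
ft_force: [-0.5, -0.0, -0.1]
grip_width: 0.0198
```

Request:
{"api": "send_rows", "payload": {
  "deltas": [
    {"tx": 0,"ty": 0,"tz": 0.1,"rx": 0,"ry": 0,"rz": 0},
    {"tx": 0,"ty": 0,"tz": 0.1,"rx": 0,"ry": 0,"rz": 0}
  ]
}}

```text
time: 7.87
position: [0.4411, -0.3013, 0.0273]
tool_rot: [0.977, 0.214, -0.0, 0.0]
ft_force: [-1.8, 0.5, 6.6]
grip_width: 0.0195
```

Contact with the tray floor (6.6 N upward). Release.

Request:
{"api": "send_rows", "payload": {
  "deltas": [
    {"tx": 0,"ty": 0,"tz": 0,"rx": 0,"ry": 0,"rz": 0},
    {"tx": 0,"ty": 0,"tz": 0,"rx": 0,"ry": 0,"rz": 0},
    {"tx": 0,"ty": 0,"tz": 0,"rx": 0,"ry": 0,"rz": 0},
    {"tx": 0,"ty": 0,"tz": -0.1,"rx": 0,"ry": 0,"rz": 0}
  ],
  "claw": 5
}}

```text
time: 8.2
position: [0.4411, -0.3012, 0.0273]
tool_rot: [0.977, 0.214, -0.0, -0.0]
ft_force: [-0.4, -0.3, -0.1]
grip_width: 0.0383
```

Request:
{"api": "send_rows", "payload": {
  "deltas": [
    {"tx": 0,"ty": 0,"tz": -1.5,"rx": 0,"ry": 0,"rz": 0},
    {"tx": 0,"ty": 0,"tz": -4,"rx": 0,"ry": 0,"rz": 0},
    {"tx": 0,"ty": 0,"tz": -7.5,"rx": 0,"ry": 0,"rz": 0},
    {"tx": 0,"ty": 0,"tz": -11,"rx": 0,"ry": 0,"rz": 0},
    {"tx": 0,"ty": 0,"tz": -14,"rx": 0,"ry": 0,"rz": 0}
  ]
}}

```text
time: 8.62
position: [0.4412, -0.3013, 0.1693]
tool_rot: [0.977, 0.214, 0.0, 0.0]
ft_force: [-0.4, -0.2, -0.5]
grip_width: 0.05
```

Request:
{"api": "send_rows", "payload": {
  "deltas": [
    {"tx": 0,"ty": 0,"tz": -3,"rx": 0,"ry": 0,"rz": 0},
    {"tx": 0,"ty": 0,"tz": -6,"rx": 0,"ry": 0,"rz": 0}
  ]
}}

```text
time: 8.78
position: [0.4408, -0.3009, 0.2291]
tool_rot: [0.977, 0.214, -0.0, -0.0]
ft_force: [0.7, -0.8, 0.6]
grip_width: 0.0503
```

```bash
python3 go.py .4822 .303 .225; python3 - <<'E'
from rig import robot
from h import *
for n in ("side",):
    c=robot.camera(n);np.savez(n+"4.npz",**c)
    cr=(slice(130,250),slice(190,350))
    cv2.imwrite(f"pics/{n}4.png",cv2.resize(c["color"][cr][:,:,::-1],None,fx=4,fy=4,interpolation=cv2.INTER_CUBIC))
    # collar
    H=hsv(c);W=cloud(c)
    b=(abs(H[...,0].astype(int)-110)<15)&(H[...,1]>120);m=np.zeros_like(b);m[185:210,210:240]=b[185:210,210:240]
    P=W[m];P=P[~np.isnan(P[:,0])];vs,us=np.nonzero(m)
    t=P[P[:,2]>.100];print(len(P),us.min(),us.max(),vs.min(),vs.max(),"collar top",t.mean(0),t.min(0),t.max(0))
    r=((H[...,0]<8)|(H[...,0]>172))&(H[...,1]>120);m=np.zeros_like(r);m[160:200,300:345]=r[160:200,300:345]
    P=W[m];P=P[~np.isnan(P[:,0])];print("cap",len(P),np.median(P,0),P.min(0),P.max(0))
E
```

```text
t 8.78 pos [ 0.4408 -0.3009  0.2291] w 0.0503 F [ 0.71 -0.84  0.56] zax [-1.e-04  1.e-04 -1.e+00] xyaw 0.4308
to [0.4822 0.303  0.225 ] d(cm) [ 28.98 -53.15   0.41] dist 60.5
119 219 230 193 203 collar top [0.60403296 0.03309247 0.10284036] [0.58203283 0.01235026 0.10021021] [0.62223705 0.04999824 0.10984407]
cap 156 [ 0.43786308 -0.29364852  0.02079564] [ 0.41634333 -0.32742275  0.00477127] [ 0.4734422  -0.27083556  0.05601745]
```

View pics/side4.png

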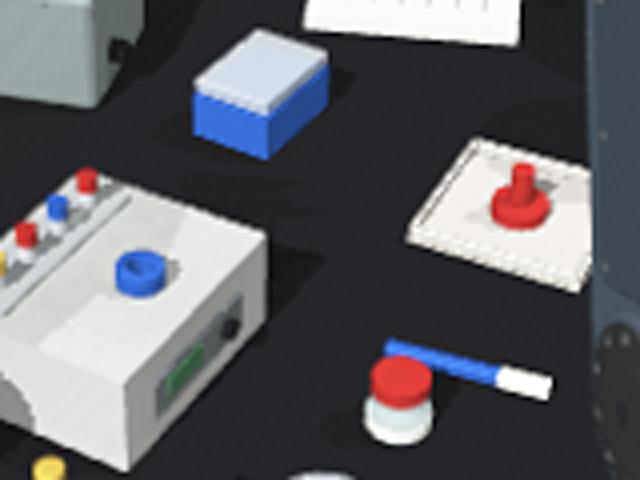

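Request:
{"api": "send_rows", "payload": {
  "deltas": [
    {"tx": 1.5,"ty": -2.8,"tz": 0,"rx": 0,"ry": 0,"rz": 0},
    {"tx": 3.1,"ty": -5.6,"tz": 0,"rx": 0,"ry": 0,"rz": 0},
    {"tx": 4.7,"ty": -8.5,"tz": 0,"rx": 0,"ry": 0,"rz": 0},
    {"tx": 6.2,"ty": -11.4,"tz": 0,"rx": 0,"ry": 0,"rz": 0},
    {"tx": 7.8,"ty": -14.3,"tz": 0,"rx": 0,"ry": 0,"rz": 0}
  ]
}}

```text
time: 9.25
position: [0.4518, -0.1373, 0.2273]
tool_rot: [0.977, 0.213, -0.0, -0.0]
ft_force: [1.6, -0.2, -0.1]
grip_width: 0.0497
```

Request:
{"api": "send_rows", "payload": {
  "deltas": [
    {"tx": 1.6,"ty": -2.9,"tz": 0,"rx": 0,"ry": 0,"rz": 0},
    {"tx": 3.1,"ty": -5.7,"tz": 0,"rx": 0,"ry": 0,"rz": 0},
    {"tx": 4.7,"ty": -8.5,"tz": 0,"rx": 0,"ry": 0,"rz": 0},
    {"tx": 6.2,"ty": -11.4,"tz": 0,"rx": 0,"ry": 0,"rz": 0},
    {"tx": 7.8,"ty": -14.3,"tz": 0,"rx": 0,"ry": 0,"rz": 0}
  ]
}}

```text
time: 9.67
position: [0.463, 0.0253, 0.2273]
tool_rot: [0.977, 0.214, -0.0, -0.0]
ft_force: [0.6, -0.6, 0.4]
grip_width: 0.05
```

Request:
{"api": "send_rows", "payload": {
  "deltas": [
    {"tx": 1.6,"ty": -2.9,"tz": 0,"rx": 0,"ry": 0,"rz": 0},
    {"tx": 3.1,"ty": -5.7,"tz": 0,"rx": 0,"ry": 0,"rz": 0},
    {"tx": 4.7,"ty": -8.5,"tz": 0,"rx": 0,"ry": 0,"rz": 0},
    {"tx": 6.2,"ty": -11.4,"tz": 0,"rx": 0,"ry": 0,"rz": 0},
    {"tx": 7.8,"ty": -14.3,"tz": 0,"rx": 0,"ry": 0,"rz": 0}
  ]
}}

```text
time: 10.08
position: [0.4741, 0.1878, 0.2272]
tool_rot: [0.977, 0.214, -0.0, 0.0]
ft_force: [0.6, -0.0, -0.2]
grip_width: 0.0498
```

```bash
python3 go.py .4822 .303 .225; python3 - <<'E'
from rig import robot
from h import *
c=robot.camera("top");np.savez("top5.npz",**c)
cv2.imwrite("pics/top5.png",c["color"][:,:,::-1])
E
```

```text
t 10.08 pos [0.4741 0.1878 0.2272] w 0.0498 F [ 0.59 -0.03 -0.23] zax [-6.e-04 -2.e-04 -1.e+00] xyaw 0.4308
to [0.4822 0.303  0.225 ] d(cm) [  5.55 -10.13   0.22] dist 11.6
```

View pics/top5.png

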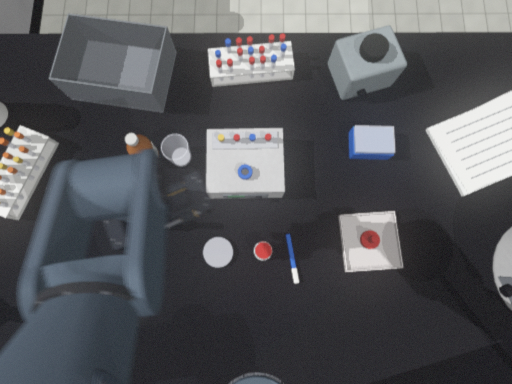

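```bash
python3 - <<'E'
from h import *
for n,f,b in (("top","top5",(150,195,225,265)),("side","side4",(183,213,208,242))):
    c=dict(np.load(f+".npz"));S=8
    v0,v1,u0,u1=b
    im=cv2.resize(np.ascontiguousarray(c["color"][v0:v1,u0:u1]),None,fx=S,fy=S,interpolation=cv2.INTER_CUBIC)
    cv2.imwrite(f"pics/col_{n}.png",im[:,:,::-1])
    H=cv2.cvtColor(im,cv2.COLOR_RGB2HSV)
    m=((abs(H[...,0].astype(int)-110)<18)&(H[...,1]>100)).astype(np.uint8)
    cs,h=cv2.findContours(m,cv2.RETR_CCOMP,cv2.CHAIN_APPROX_NONE)
    for k,cc in enumerate(cs):
        if len(cc)>20:
            e=cv2.fitEllipse(cc);x=(np.array(e[0])+.5)/S-.5+[u0,v0]
            print(n,"hole" if h[0][k][3]>=0 else "outer",x.round(2),np.round(np.array(e[1])/S,1),"at .103",atz(c,x,.103).round(4),"at .094",atz(c,x,.094).round(4))
    W=cloud(c);
    p=W[v0:v1,u0:u1].reshape(-1,3);mm=cv2.resize(m,(u1-u0,v1-v0),interpolation=cv2.INTER_NEAREST).ravel()>0
    t=p[mm];t=t[~np.isnan(t[:,0])];t=t[abs(t[:,2]-.103)<.003];print(len(t),t[:,2].mean(),cv2.minEnclosingCircle((t[:,:2]*1000).astype(np.float32)))
E
```

```text
top outer [244.62 171.4 ] [13.8 14.1] at .103 [0.6041 0.033  0.103 ] at .094 [0.6065 0.0333 0.094 ]
top hole [244.55 171.26] [6.9 7.7] at .103 [0.6045 0.0332 0.103 ] at .094 [0.6068 0.0335 0.094 ]
98 0.10294593739336123 ((603.6021118164062, 32.29201889038086), 17.522464752197266)
side outer [224.61 197.96] [11.8 13.2] at .103 [0.6004 0.0385 0.103 ] at .094 [0.607  0.0291 0.094 ]
62 0.10265312224765145 ((603.7665405273438, 31.14704132080078), 19.43198585510254)
```

Request:
{"api": "send_rows", "payload": {
  "deltas": [
    {"tx": 1.5,"ty": -2.8,"tz": 0,"rx": 0,"ry": 0,"rz": 0},
    {"tx": 3,"ty": -5.5,"tz": 0,"rx": 0,"ry": 0,"rz": 0},
    {"tx": 4.3,"ty": -8,"tz": 0,"rx": 0,"ry": 0,"rz": 0},
    {"tx": 5.2,"ty": -9.5,"tz": 0,"rx": 0,"ry": 0,"rz": 0},
    {"tx": 5.5,"ty": -10.1,"tz": 0,"rx": 0,"ry": 0,"rz": 0}
  ]
}}

```text
time: 10.55
position: [0.4825, 0.3033, 0.2272]
tool_rot: [0.977, 0.215, 0.0, -0.0]
ft_force: [-0.3, -0.2, 1.3]
grip_width: 0.05
```

Request:
{"api": "send_rows", "payload": {
  "deltas": [
    {"tx": 0,"ty": 0,"tz": 0,"rx": 0,"ry": 0,"rz": 0},
    {"tx": 0,"ty": 0,"tz": 0,"rx": 0,"ry": 0,"rz": 0}
  ]
}}

```text
time: 10.72
position: [0.482, 0.3003, 0.2271]
tool_rot: [0.977, 0.214, -0.001, 0.0]
ft_force: [-0.9, -0.1, 0.6]
grip_width: 0.0502
```

```bash
python3 go.py .4824 .303 .132
```

```text
t 10.72 pos [0.482  0.3003 0.2271] w 0.0502 F [-0.85 -0.1   0.61] zax [-0.0011 -0.0011 -1.    ] xyaw 0.4312
to [0.4824 0.303  0.132 ] d(cm) [ 0.17 -0.24  9.51] dist 9.5
```

View pics/col_side.png

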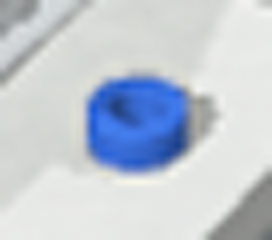

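View pics/col_top.png

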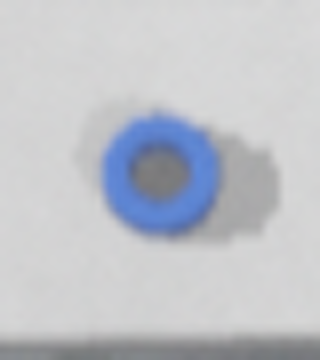

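Request:
{"api": "send_rows", "payload": {
  "deltas": [
    {"tx": 0.1,"ty": -0.2,"tz": 2,"rx": 0,"ry": 0,"rz": 0},
    {"tx": 0.1,"ty": -0.2,"tz": 4.5,"rx": 0,"ry": 0,"rz": 0},
    {"tx": 0.1,"ty": -0.2,"tz": 7,"rx": 0,"ry": 0,"rz": 0},
    {"tx": 0.1,"ty": -0.2,"tz": 8.5,"rx": 0,"ry": 0,"rz": 0},
    {"tx": 0.1,"ty": -0.2,"tz": 9.4,"rx": 0,"ry": 0,"rz": 0}
  ]
}}

```text
time: 11.13
position: [0.4812, 0.3009, 0.1315]
tool_rot: [0.977, 0.213, -0.002, 0.001]
ft_force: [0.3, 0.2, -0.4]
grip_width: 0.0497
```

Request:
{"api": "send_rows", "payload": {
  "deltas": [
    {"tx": 0,"ty": 0,"tz": 0,"rx": 0,"ry": 0,"rz": 0},
    {"tx": 0,"ty": 0,"tz": 0,"rx": 0,"ry": 0,"rz": 0},
    {"tx": 0,"ty": 0,"tz": 0,"rx": 0,"ry": 0,"rz": 0}
  ]
}}

```text
time: 11.38
position: [0.4835, 0.303, 0.1347]
tool_rot: [0.977, 0.213, 0.001, -0.0]
ft_force: [-0.0, -0.4, -0.0]
grip_width: 0.0499
```

```bash
python3 go.py .4824 .303 .132; python3 - <<'E'
from rig import robot
from h import *
for n in ("side",):
    c=robot.camera(n);np.savez(n+"6.npz",**c)
    cr=(slice(200,320),slice(130,290))
    cv2.imwrite(f"pics/{n}6.png",cv2.resize(c["color"][cr][:,:,::-1],None,fx=4,fy=4,interpolation=cv2.INTER_CUBIC))
E
```

```text
t 11.38 pos [0.4835 0.303  0.1347] w 0.0499 F [-0.   -0.37 -0.02] zax [ 2.1e-03  7.0e-04 -1.0e+00] xyaw 0.4301
to [0.4824 0.303  0.132 ] d(cm) [-0.1  -0.05  0.27] dist 0.3
```

View pics/side6.png

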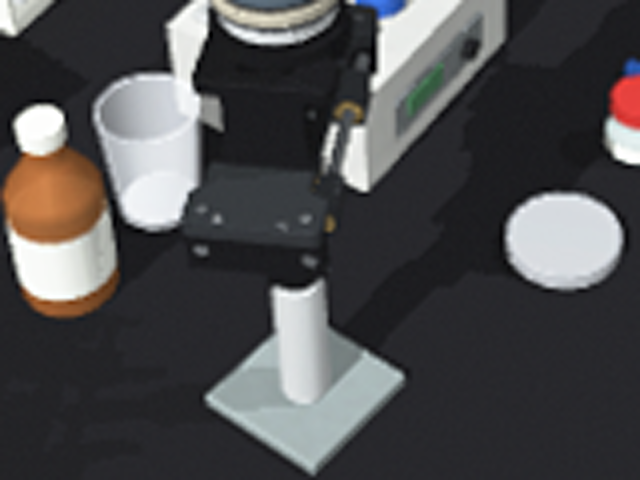

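Request:
{"api": "send_rows", "payload": {
  "deltas": [
    {"tx": 0,"ty": 0,"tz": 0.2,"rx": 0,"ry": 0,"rz": 0},
    {"tx": 0,"ty": 0,"tz": 0.2,"rx": 0,"ry": 0,"rz": 0},
    {"tx": 0,"ty": 0,"tz": 0.2,"rx": 0,"ry": 0,"rz": 0},
    {"tx": 0,"ty": 0,"tz": 0.2,"rx": 0,"ry": 0,"rz": 0},
    {"tx": 0,"ty": 0,"tz": 0.2,"rx": 0,"ry": 0,"rz": 0}
  ],
  "claw": 0,
  "squeeze": 20
}}

```text
time: 11.85
position: [0.4825, 0.3033, 0.1317]
tool_rot: [0.977, 0.214, 0.0, -0.0]
ft_force: [0.6, -0.3, 0.6]
grip_width: 0.0246
```

Request:
{"api": "send_rows", "payload": {
  "deltas": [
    {"tx": 0,"ty": 0,"tz": 0,"rx": 0,"ry": 0,"rz": 0},
    {"tx": 0,"ty": 0,"tz": 0,"rx": 0,"ry": 0,"rz": 0},
    {"tx": 0,"ty": 0,"tz": 0,"rx": 0,"ry": 0,"rz": 0},
    {"tx": 0,"ty": 0,"tz": 0,"rx": 0,"ry": 0,"rz": 0}
  ]
}}

```text
time: 12.18
position: [0.4825, 0.3033, 0.1316]
tool_rot: [0.977, 0.214, 0.0, -0.0]
ft_force: [-1.7, 0.7, 0.3]
grip_width: 0.0177
```

Request:
{"api": "send_rows", "payload": {
  "deltas": [
    {"tx": 0,"ty": 0,"tz": -0.5,"rx": 0,"ry": 0,"rz": 0},
    {"tx": 0,"ty": 0,"tz": -1.5,"rx": 0,"ry": 0,"rz": 0},
    {"tx": 0,"ty": 0,"tz": -3,"rx": 0,"ry": 0,"rz": 0},
    {"tx": 0,"ty": 0,"tz": -4.5,"rx": 0,"ry": 0,"rz": 0},
    {"tx": 0,"ty": 0,"tz": -6,"rx": 0,"ry": 0,"rz": 0}
  ]
}}

```text
time: 12.6
position: [0.4825, 0.3032, 0.1929]
tool_rot: [0.977, 0.214, 0.0, -0.0]
ft_force: [0.3, 0.3, -0.7]
grip_width: 0.0176
```

Request:
{"api": "send_rows", "payload": {
  "deltas": [
    {"tx": 0,"ty": 0,"tz": -2,"rx": 0,"ry": 0,"rz": 0},
    {"tx": 0,"ty": 0,"tz": -4,"rx": 0,"ry": 0,"rz": 0},
    {"tx": 0,"ty": 0,"tz": -6,"rx": 0,"ry": 0,"rz": 0},
    {"tx": 0,"ty": 0,"tz": -7.6,"rx": 0,"ry": 0,"rz": 0},
    {"tx": 0,"ty": 0,"tz": -8.4,"rx": 0,"ry": 0,"rz": 0}
  ]
}}

```text
time: 13.02
position: [0.4836, 0.3037, 0.2789]
tool_rot: [0.977, 0.214, 0.003, -0.0]
ft_force: [0.6, -0.1, 0.3]
grip_width: 0.0175
```

Request:
{"api": "send_rows", "payload": {
  "deltas": [
    {"tx": 0,"ty": 0,"tz": 0,"rx": 0,"ry": 0,"rz": 0},
    {"tx": 0,"ty": 0,"tz": 0,"rx": 0,"ry": 0,"rz": 0},
    {"tx": 0,"ty": 0,"tz": 0,"rx": 0,"ry": 0,"rz": 0}
  ]
}}

```text
time: 13.27
position: [0.4817, 0.3029, 0.2746]
tool_rot: [0.977, 0.214, -0.001, 0.0]
ft_force: [-0.4, 0.0, -0.3]
grip_width: 0.0182
```

```bash
python3 go.py .604 .0325 .277; python3 - <<'E'
from rig import robot
from h import *
for n in ("side","top"):
    c=robot.camera(n);np.savez(n+"7.npz",**c)
    cr=(slice(180,300),slice(130,290)) if n=="side" else (slice(150,270),slice(70,230))
    cv2.imwrite(f"pics/{n}7.png",cv2.resize(c["color"][cr][:,:,::-1],None,fx=4,fy=4,interpolation=cv2.INTER_CUBIC))
    for l in ("probe_tip","probe_mark"): print(n,l,[(np.round(d["xy"],1),round(float(d["p"]),2)) for d in robot.tip_of(l,n)[:2]])
E
```

```text
t 13.27 pos [0.4817 0.3029 0.2746] w 0.0182 F [-0.38  0.04 -0.31] zax [-2.1e-03 -8.0e-04 -1.0e+00] xyaw 0.4308
to [0.604  0.0325 0.277 ] d(cm) [-0.18 29.67 -0.25] dist 29.7
side probe_tip [(array([204.1, 256. ]), 0.69)]
side probe_mark [(array([204.6, 242.5]), 0.51)]
top probe_tip [(array([126.9, 218.5]), 0.59)]
top probe_mark [(array([147.8, 156.6]), 0.67)]
```

View pics/side7.png

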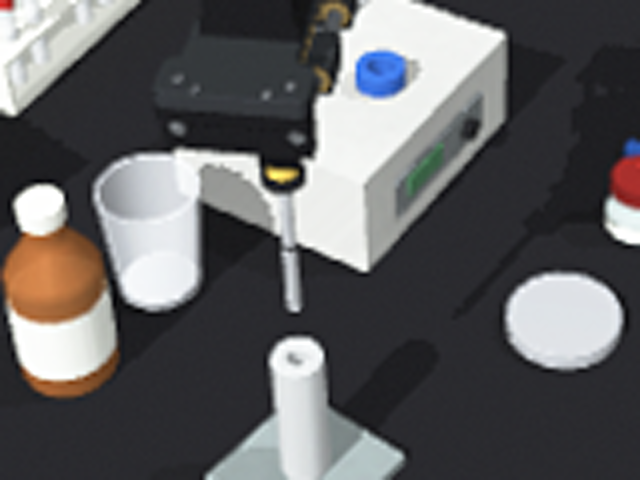

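View pics/top7.png

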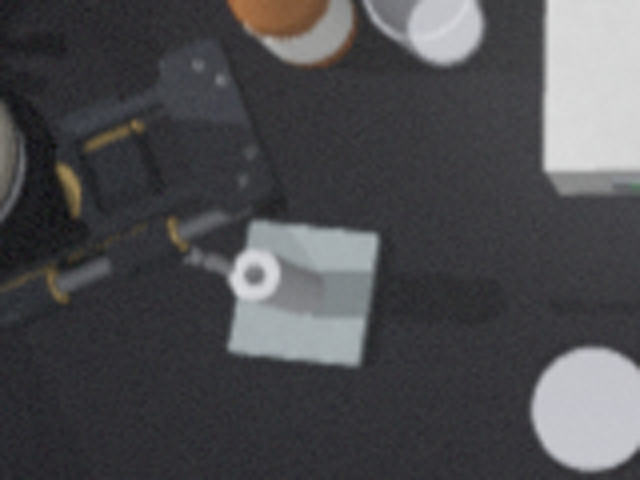

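```bash
python3 - <<'E'
from h import *
S=dict(np.load("side7.npz"));T=dict(np.load("top7.npz"))
tip=np.array([.482,.303,.153])
for c,n in((S,"side"),(T,"top")):
    print(n,"tip",proj(c,tip),"mark",proj(c,tip+[0,0,.05]),"flange",proj(c,tip+[0,0,.1]))
s=np.array([293,309.])/4+[130,180]-.4; t=np.array([190,257.])/4+[70,150]-.4
print("img tip",s,t,tri([ray(S,s),ray(T,t)]))
c=S;W=cloud(c)
for v in range(226,260):
    r=c["color"][v,196:212].astype(int).sum(1)//3
    z=c["z_map"][v,196:212]
    print(v,r.tolist(),np.round(W[v,201:206].reshape(-1)[[1]],3) if 0 else "")
E
```

```text
side tip [202.98892626 256.86508523] mark [201.73092729 241.36691909] flange [200.39431348 224.90024195]
top tip [127.4980151  216.56461439] mark [119.45947419 213.73744654] flange [110.3158372  210.52161462]
img tip [202.85 256.85] [117.1  213.85] (array([0.47924234, 0.31752624, 0.17018426]), [np.float64(0.007314732808567962), np.float64(0.007314732808567934)])
226 [65, 30, 34, 35, 33, 33, 32, 26, 43, 119, 209, 241, 237, 237, 237, 237] 
227 [167, 96, 51, 48, 36, 41, 48, 93, 157, 211, 243, 238, 238, 238, 237, 236] 
228 [243, 205, 152, 131, 127, 120, 115, 186, 248, 241, 239, 237, 237, 237, 236, 237] 
229 [237, 245, 239, 220, 216, 200, 173, 213, 241, 238, 238, 237, 237, 237, 237, 237] 
230 [179, 233, 241, 234, 215, 198, 178, 213, 240, 238, 237, 237, 236, 236, 237, 238] 
231 [146, 189, 242, 236, 223, 200, 178, 209, 241, 238, 237, 236, 237, 238, 238, 238] 
232 [149, 191, 242, 234, 218, 202, 173, 194, 241, 237, 237, 237, 237, 238, 238, 238] 
233 [150, 180, 233, 232, 211, 202, 174, 191, 240, 237, 237, 238, 238, 238, 238, 237] 
234 [152, 146, 189, 236, 215, 203, 169, 179, 241, 238, 238, 238
[... 1228 characters left out ...]
6, 211, 182, 133, 50, 41, 44, 43, 44, 43, 45] 
251 [44, 43, 43, 42, 35, 129, 211, 185, 136, 55, 40, 44, 43, 43, 44, 43] 
252 [44, 44, 44, 43, 35, 127, 210, 186, 142, 67, 39, 43, 43, 43, 43, 43] 
253 [44, 43, 43, 42, 34, 132, 216, 187, 145, 67, 39, 42, 43, 43, 43, 43] 
254 [44, 44, 43, 43, 35, 132, 217, 190, 147, 70, 40, 43, 44, 43, 44, 43] 
255 [42, 44, 42, 42, 37, 98, 178, 193, 151, 77, 38, 42, 43, 44, 43, 42] 
256 [44, 44, 43, 42, 39, 94, 175, 205, 171, 84, 39, 43, 43, 43, 43, 43] 
257 [44, 44, 42, 43, 40, 54, 129, 199, 178, 49, 41, 43, 43, 44, 44, 44] 
258 [43, 43, 42, 44, 42, 39, 36, 34, 36, 40, 43, 43, 44, 44, 44, 43] 
259 [43, 44, 43, 43, 43, 43, 42, 42, 41, 42, 42, 43, 43, 43, 44, 43]
```

Request:
{"api": "send_rows", "payload": {
  "deltas": [
    {"tx": 0,"ty": 0.8,"tz": 0,"rx": 0,"ry": 0,"rz": 0},
    {"tx": 0,"ty": 2.4,"tz": 0,"rx": 0,"ry": 0,"rz": 0},
    {"tx": 0,"ty": 4.6,"tz": 0,"rx": 0,"ry": 0,"rz": 0},
    {"tx": 0,"ty": 7,"tz": 0,"rx": 0,"ry": 0,"rz": 0},
    {"tx": 0,"ty": 9.4,"tz": 0,"rx": 0,"ry": 0,"rz": 0}
  ]
}}

```text
time: 13.98
position: [0.5221, 0.2166, 0.2755]
tool_rot: [0.977, 0.214, -0.0, 0.0]
ft_force: [0.8, 0.1, -0.3]
grip_width: 0.0177
```

Request:
{"api": "send_rows", "payload": {
  "deltas": [
    {"tx": 0,"ty": 2.4,"tz": 0,"rx": 0,"ry": 0,"rz": 0},
    {"tx": 0,"ty": 4.8,"tz": 0,"rx": 0,"ry": 0,"rz": 0},
    {"tx": 0,"ty": 7.2,"tz": 0,"rx": 0,"ry": 0,"rz": 0},
    {"tx": 0,"ty": 9.4,"tz": 0,"rx": 0,"ry": 0,"rz": 0},
    {"tx": 0,"ty": 11.4,"tz": 0,"rx": 0,"ry": 0,"rz": 0}
  ]
}}

```text
time: 14.4
position: [0.57, 0.1121, 0.2754]
tool_rot: [0.977, 0.213, -0.0, 0.0]
ft_force: [0.5, 1.2, -0.1]
grip_width: 0.0172
```

Request:
{"api": "send_rows", "payload": {
  "deltas": [
    {"tx": -0.1,"ty": 1.9,"tz": 0,"rx": 0,"ry": 0,"rz": 0},
    {"tx": -0.1,"ty": 3.7,"tz": 0,"rx": 0,"ry": 0,"rz": 0},
    {"tx": -0.2,"ty": 5.4,"tz": 0,"rx": 0,"ry": 0,"rz": 0},
    {"tx": -0.2,"ty": 7,"tz": 0,"rx": 0,"ry": 0,"rz": 0},
    {"tx": -0.2,"ty": 8.1,"tz": 0,"rx": 0,"ry": 0,"rz": 0}
  ]
}}

```text
time: 14.82
position: [0.6021, 0.0377, 0.2755]
tool_rot: [0.977, 0.213, 0.0, 0.0]
ft_force: [0.1, -0.5, -1.0]
grip_width: 0.0177
```

Request:
{"api": "send_rows", "payload": {
  "deltas": [
    {"tx": 0,"ty": 0.5,"tz": 0,"rx": 0,"ry": 0,"rz": 0},
    {"tx": 0,"ty": 0.8,"tz": 0,"rx": 0,"ry": 0,"rz": 0},
    {"tx": 0,"ty": 0.8,"tz": 0,"rx": 0,"ry": 0,"rz": 0},
    {"tx": 0,"ty": 0.8,"tz": 0,"rx": 0,"ry": 0,"rz": 0},
    {"tx": 0,"ty": 0.8,"tz": 0,"rx": 0,"ry": 0,"rz": 0}
  ]
}}

```text
time: 15.23
position: [0.6043, 0.0334, 0.2756]
tool_rot: [0.977, 0.214, -0.0, -0.0]
ft_force: [-0.9, -0.6, -0.2]
grip_width: 0.0174
```

Request:
{"api": "send_rows", "payload": {
  "deltas": [
    {"tx": 0,"ty": 0,"tz": 0,"rx": 0,"ry": 0,"rz": 0},
    {"tx": 0,"ty": 0,"tz": 0,"rx": 0,"ry": 0,"rz": 0},
    {"tx": 0,"ty": 0,"tz": 0,"rx": 0,"ry": 0,"rz": 0},
    {"tx": 0,"ty": 0,"tz": 0,"rx": 0,"ry": 0,"rz": 0}
  ]
}}

```text
time: 15.57
position: [0.6046, 0.0328, 0.2756]
tool_rot: [0.977, 0.214, 0.0, 0.0]
ft_force: [0.3, -0.7, 0.1]
grip_width: 0.0177
```

```bash
python3 go.py .604 .0327 .277; python3 - <<'E'
from rig import robot
from h import *
for n in ("side","top"):
    c=robot.camera(n);np.savez(n+"8.npz",**c)
    cr=(slice(130,230),slice(160,290)) if n=="side" else (slice(110,230),slice(170,330))
    cv2.imwrite(f"pics/{n}8.png",cv2.resize(c["color"][cr][:,:,::-1],None,fx=6 if n=="side" else 4,fy=6 if n=="side" else 4,interpolation=cv2.INTER_CUBIC))
E
```

```text
t 15.57 pos [0.6046 0.0328 0.2756] w 0.0177 F [ 0.32 -0.73  0.08] zax [ 0.  0. -1.] xyaw 0.4312
to [0.604  0.0327 0.277 ] d(cm) [-0.06 -0.02 -0.14] dist 0.2
```

View pics/side8.png

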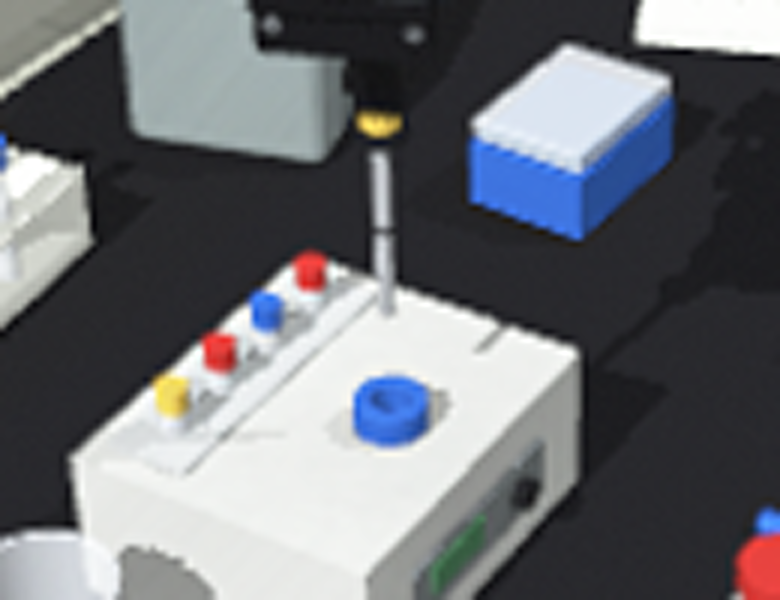

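View pics/top8.png

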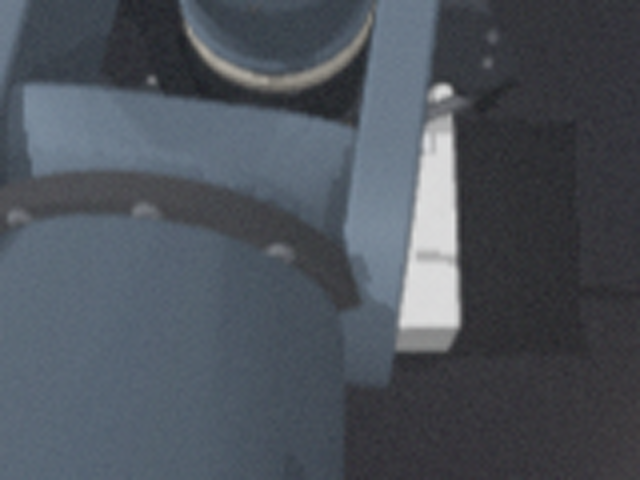

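```bash
cat > fit.py <<'E'
from h import *
from scipy.optimize import minimize
def sil(c,polys,S,b):
    v0,v1,u0,u1=b
    m=np.zeros(((v1-v0)*S,(u1-u0)*S),np.uint8)
    pts=np.array([proj(c,p) for p in polys]);q=((pts-[u0,v0]+.5)*S-.5)
    cv2.fillConvexPoly(m,cv2.convexHull((q*16).astype(np.int32)),255,cv2.LINE_8,4)
    return cv2.resize(m,(u1-u0,v1-v0),interpolation=cv2.INTER_AREA)/255.
a=np.linspace(0,2*np.pi,60)
def cyl(x,y,r,z0,z1): return [(x+r*np.cos(t),y+r*np.sin(t),z) for t in a for z in (z0,z1)]
def fitcollar(c,b=(180,216,205,245)):
    v0,v1,u0,u1=b
    im=c["color"][v0:v1,u0:u1].astype(float)
    # blueness fraction: (B-R) normalised
    f=np.clip((im[...,2]-im[...,0])/np.maximum(im[...,2],1)/.6,0,1)
    f[f<.25]=0
    g=lambda p:((sil(c,cyl(p[0],p[1],.019,.085,.103),8,b)-f)**2).sum()
    r=minimize(g,[.604,.033],method="Nelder-Mead",options=dict(initial_simplex=[[.604,.033],[.608,.033],[.604,.037]],xatol=1e-5))
    return r.x,r.fun,f.sum()
E
python3 - <<'E'
from fit import *
for f in ("side4","side7","side8"):
    c=dict(np.load(f+".npz"));print(f,fitcollar(c))
c=dict(np.load("top5.npz"));print("top",fitcollar(c,(160,186,230,260)))
c=dict(np.load("side8.npz"));W=cloud(c)
for v in range(153,185):
    print(v,(c["color"][v,218:230].astype(int).sum(1)//3).tolist(),(c["z_map"][v,220:228]).round(3).tolist())
for z in (.153,.203,.25): print(z,proj(c,[.6045,.0332,z]))
E
```

```text
side4 (array([0.60674284, 0.02917047]), np.float64(15.830454079525893), np.float64(138.89364437641214))
side7 (array([0.60682803, 0.02907796]), np.float64(9.779955987228377), np.float64(133.41962219366636))
side8 (array([0.60606982, 0.02951529]), np.float64(16.961060595017763), np.float64(138.4687641819548))
top (array([0.60643029, 0.03325222]), np.float64(44.63497722307123), np.float64(122.11983934738569))
153 [31, 37, 36, 34, 31, 29, 31, 31, 30, 31, 40, 42] [1.2050000429153442, 1.1990000009536743, 1.2000000476837158, 1.2029999494552612, 1.2050000429153442, 1.2079999446868896, 1.2020000219345093, 1.2109999656677246]
154 [35, 41, 37, 40, 48, 48, 46, 34, 34, 38, 42, 41] [1.2109999656677246, 0.0, 1.2020000219345093, 1.2070000171661377, 1.2059999704360962, 1.2009999752044678, 1.2039999961853027, 1.6799999475479126]
155 [42, 41, 38, 67, 118, 128, 85, 46, 39, 41, 42, 41] [1.6699999570846558, 1.6710000038146973, 1.218000054359436, 1.2209999561309814, 1.2170000076293945, 1.6690000295639038, 1.6759999990463257, 1.6670000553131104]
156 [42, 40, 38, 87, 173, 201, 125, 49, 39, 41, 42, 42] [1.66
[... 5612 characters left out ...]
265137, 1.3960000276565552, 1.3880000114440918, 1.2760000228881836, 1.2740000486373901, 1.2740000486373901, 1.3899999856948853, 1.3919999599456787]
183 [212, 229, 244, 242, 241, 237, 230, 241, 240, 239, 239, 239] [1.3910000324249268, 1.3890000581741333, 1.3890000581741333, 1.3930000066757202, 1.3949999809265137, 1.3910000324249268, 1.3919999599456787, 1.3899999856948853]
184 [234, 242, 241, 240, 240, 240, 239, 239, 238, 238, 239, 240] [1.3819999694824219, 1.3880000114440918, 1.3890000581741333, 1.3890000581741333, 1.3860000371932983, 1.3869999647140503, 1.3880000114440918, 1.3830000162124634]
0.153 [223.98058967 182.79591814]
0.203 [223.47448335 168.3585897 ]
0.25 [222.9754485  154.12298368]
```

```bash
cat >> fit.py <<'E'
def rodfit(c,rows,colc,half=1):
    """axis of rod from depth (mean of centre pixels, corrected by radius) at each row"""
    W=cloud(c);o=-c["R"].T@c["t"];out=[]
    for v in rows:
        for u in colc(v):
            p=W[v,u]
            if np.isnan(p[0]):continue
            out.append(p)
    return np.array(out),o
E
python3 - <<'E'
from fit import *
from scipy.optimize import least_squares
c=dict(np.load("side8.npz"));W=cloud(c);o=-c["R"].T@c["t"]
pts=[]
for v in range(156,183):
    for u in range(221,227):
        if .9<c["z_map"][v,u]<1.30: pts.append(W[v,u])
pts=np.array(pts)
f=lambda x:(np.hypot(pts[:,0]-x[0]-x[2]*(pts[:,2]-.2),pts[:,1]-x[1]-x[3]*(pts[:,2]-.2))-.004)*1000
s=least_squares(f,[.604,.033,0,0],loss="soft_l1");print("rod axis at z=.2",s.x.round(4),len(pts),"rms",np.std(f(s.x)))
f2=lambda x:f([x[0],x[1],0,0]);s2=least_squares(f2,[.604,.033],loss="soft_l1");print("vertical",s2.x,np.std(f2(s2.x)))
# collar: pts on wall + top, depth
m=np.zeros((384,512),bool);im=c["color"].astype(int);m[185:212,212:240]=((im[...,2]-im[...,0])>60)[185:212,212:240]
P=W[m];P=P[~np.isnan(P[:,0])]
wall=P[(P[:,2]>.087)&(P[:,2]<.099)]
# only outside wall facing cam
d=(o-[.604,.033,.1])[:2];d/=np.linalg.norm(d)
wall=wall[(wall[:,:2]-[.604,.033])@d>.008]
g=lambda x:(np.hypot(wall[:,0]-x[0],wall[:,1]-x[1])-.019)*1000
s=least_squares(g,[.604,.033],loss="soft_l1");print("collar wall",len(wall),s.x,np.std(g(s.x)))
E
```

```text
rod axis at z=.2 [ 0.6041  0.0318 -0.0067  0.0051] 78 rms 1.4012429567263054
vertical [0.60407628 0.03181398] 1.399018786479499
collar wall 32 [0.60610147 0.03037752] 2.104267146323015
```

```bash
python3 - <<'E'
from fit import *
c=dict(np.load("side8.npz"))
im=c["color"].astype(int)
for v in range(188,208): print(v,' '.join("%3d/%3d"%(a,b) for a,b in zip(im[v,216:236,0],im[v,216:236,2])))
for x in ([.6043,.0331],[.6061,.0304]):
    h=np.array([proj(c,p) for p in cyl(*x,.019,.085,.103)]);print(x,h.min(0),h.max(0))
    h=np.array([proj(c,p) for p in cyl(*x,.010,.103,.103)]);print("  hole",h.min(0),h.max(0))
E
```

```text
188 240/240 240/240 240/240 241/240 240/240 240/240 239/239 239/239 240/240 240/240 240/240 240/240 240/239 239/238 238/238 238/238 238/238 239/238 239/238 239/238
189 241/240 239/240 239/239 240/239 239/239 239/238 239/239 239/238 239/238 240/239 240/239 240/239 239/238 238/238 238/238 239/238 239/238 239/238 238/237 238/237
190 241/240 239/239 239/238 239/238 240/239 241/240 241/240 241/240 241/238 241/239 241/240 241/240 240/239 239/238 238/238 239/238 239/238 238/238 237/237 239/238
191 240/240 239/239 239/238 240/239 241/240 243/240 244/240 243/238 237/235 237/234 237/234 239/235 243/239 241/239 240/238 239/238 238/238 237/236 237/236 237/236
192 240/240 240/240 240/239 242/239 242/239 233/237 234/239 220/235 180/227 179/225 178/225 198/229 233/237 238/237 244/239 241/239 238/238 238/237 238/237 237/236
193 240/240 241/240 243/241 244/240 213/236 120/230  81/235  54/235  57/237  57/236  58/239  70/240 105/232 173/232 234/232 238/232 242/241 240/239 239/238 238/238
194 241/240 242/240 243/240 211/238  79/235  56/234  59/229  61/228  64/233  65/233  68/239  66/239  61/237  61/232 
[... 1751 characters left out ...]
/237 245/237 245/237 244/238 243/238 240/237 237/236 236/235 235/233 234/234 234/234 235/234 234/234
206 237/236 237/236 236/236 236/236 236/236 237/236 236/235 236/235 236/234 237/236 238/236 238/237 237/236 236/236 236/235 235/235 235/235 234/234 234/233 235/234
207 237/236 236/236 236/236 237/237 237/237 237/236 235/235 235/234 235/235 236/236 236/236 236/236 235/235 236/236 236/236 236/236 237/236 235/236 235/235 235/235
[0.6043, 0.0331] [218.0534726  192.62407867] [231.13322679 205.40772255]
  hole [221.12720207 194.47688996] [227.95078371 198.66935683]
[0.6061, 0.0304] [218.07036667 191.96036907] [231.12466106 204.70939839]
  hole [221.13808698 193.8060156 ] [227.94835058 197.98213217]
```

The side view shows the rod hanging plumb over the collar, with the tip at about (223.9,182) and the mouth at about (224.7,196). Relative offset in that picture is under 1 mm, so I'll descend gently and look again just above the mouth.

Request:
{"api": "send_rows", "payload": {
  "deltas": [
    {"tx": 0,"ty": 0,"tz": 0.5,"rx": 0,"ry": 0,"rz": 0},
    {"tx": 0,"ty": 0,"tz": 1.2,"rx": 0,"ry": 0,"rz": 0},
    {"tx": 0,"ty": 0,"tz": 2,"rx": 0,"ry": 0,"rz": 0},
    {"tx": 0,"ty": 0,"tz": 2.8,"rx": 0,"ry": 0,"rz": 0},
    {"tx": 0,"ty": 0,"tz": 3.4,"rx": 0,"ry": 0,"rz": 0}
  ]
}}

```text
time: 16.08
position: [0.604, 0.0325, 0.2398]
tool_rot: [0.977, 0.214, -0.001, -0.0]
ft_force: [-0.2, -0.6, -0.5]
grip_width: 0.0173
```

Request:
{"api": "send_rows", "payload": {
  "deltas": [
    {"tx": 0,"ty": 0,"tz": 0.4,"rx": 0,"ry": 0,"rz": 0},
    {"tx": 0,"ty": 0,"tz": 0.6,"rx": 0,"ry": 0,"rz": 0},
    {"tx": 0,"ty": 0,"tz": 0.6,"rx": 0,"ry": 0,"rz": 0},
    {"tx": 0,"ty": 0,"tz": 0.6,"rx": 0,"ry": 0,"rz": 0},
    {"tx": 0,"ty": 0,"tz": 0.6,"rx": 0,"ry": 0,"rz": 0}
  ]
}}

```text
time: 16.5
position: [0.6051, 0.0325, 0.236]
tool_rot: [0.977, 0.214, 0.0, 0.0]
ft_force: [0.3, -0.2, -0.5]
grip_width: 0.0175
```

```bash
python3 go.py .6043 .033 .1746; python3 - <<'E'
from rig import robot
from h import *
c=robot.camera("side");np.savez("side9.npz",**c)
cv2.imwrite("pics/side9.png",cv2.resize(c["color"][150:215,190:265][:,:,::-1],None,fx=8,fy=8,interpolation=cv2.INTER_CUBIC))
im=c["color"].astype(int).sum(2)//3
for v in range(172,202): print(v,im[v,216:234].tolist())
E
```

```text
t 16.5 pos [0.6051 0.0325 0.236 ] w 0.0175 F [ 0.29 -0.18 -0.49] zax [ 1.e-03 -1.e-04 -1.e+00] xyaw 0.4308
to [0.6043 0.033  0.1746] d(cm) [-0.05 -0.08  6.14] dist 6.1
172 [38, 38, 41, 41, 38, 32, 126, 211, 178, 94, 35, 40, 42, 43, 41, 40, 42, 41]
173 [47, 31, 36, 39, 39, 31, 129, 214, 178, 94, 35, 40, 42, 42, 41, 42, 41, 42]
174 [160, 135, 73, 50, 33, 28, 135, 224, 179, 96, 35, 41, 40, 42, 42, 41, 43, 41]
175 [242, 227, 143, 116, 93, 64, 134, 220, 180, 104, 34, 40, 40, 42, 41, 41, 42, 42]
176 [168, 171, 174, 176, 178, 178, 180, 214, 183, 122, 30, 36, 39, 40, 39, 41, 42, 41]
177 [171, 171, 178, 195, 222, 248, 240, 210, 184, 136, 99, 52, 49, 34, 37, 40, 40, 41]
178 [169, 178, 216, 238, 243, 241, 227, 190, 171, 167, 211, 162, 152, 100, 45, 30, 33, 37]
179 [199, 220, 243, 241, 240, 225, 159, 117, 114, 163, 249, 247, 244, 207, 158, 139, 101, 44]
180 [243, 241, 240, 239, 225, 190, 181, 144, 108, 171, 244, 241, 241, 244, 247, 243, 208, 157]
181 [240, 239, 238, 224, 189, 215, 238, 207, 183, 193, 244, 240, 239, 239, 240, 241, 243, 246]
182 [239, 237, 226, 196, 217, 244, 235, 202, 181, 187, 2
[... 1135 characters left out ...]
9, 135, 105, 122, 139, 150, 165, 169, 194]
195 [240, 242, 234, 165, 131, 129, 107, 107, 120, 129, 135, 136, 140, 142, 145, 156, 170, 166]
196 [240, 243, 231, 120, 120, 108, 88, 103, 119, 130, 134, 128, 128, 143, 144, 154, 172, 168]
197 [240, 240, 228, 128, 136, 135, 106, 97, 109, 124, 135, 133, 134, 143, 133, 135, 172, 168]
198 [231, 222, 205, 124, 144, 146, 142, 124, 113, 124, 141, 146, 144, 135, 111, 128, 172, 165]
199 [219, 223, 204, 122, 139, 146, 145, 146, 145, 145, 143, 140, 136, 114, 90, 130, 171, 174]
200 [219, 221, 205, 132, 128, 132, 138, 141, 141, 138, 132, 119, 107, 96, 89, 127, 178, 216]
201 [218, 219, 202, 134, 126, 131, 133, 132, 130, 126, 122, 116, 107, 91, 90, 143, 219, 239]
```

View pics/side9.png

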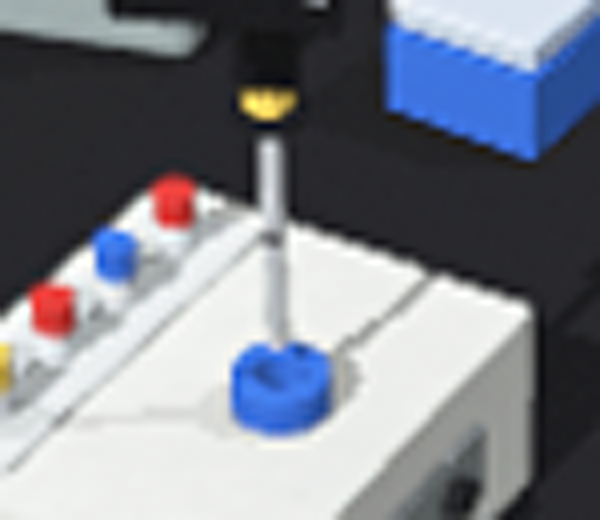

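Request:
{"api": "send_rows", "payload": {
  "deltas": [
    {"tx": -0.05,"ty": -0.05,"tz": 0,"rx": 0,"ry": 0,"rz": 0},
    {"tx": -0.05,"ty": -0.05,"tz": 0,"rx": 0,"ry": 0,"rz": 0},
    {"tx": -0.05,"ty": -0.05,"tz": 0,"rx": 0,"ry": 0,"rz": 0}
  ]
}}

```text
time: 16.8
position: [0.6041, 0.0328, 0.2358]
tool_rot: [0.977, 0.214, 0.0, 0.0]
ft_force: [-0.3, 0.6, -0.8]
grip_width: 0.0175
```

```bash
python3 go.py .6043 .033 .1746; python3 go.py
```

```text
t 16.8 pos [0.6041 0.0328 0.2358] w 0.0175 F [-0.32  0.62 -0.83] zax [ 5.e-04 -0.e+00 -1.e+00] xyaw 0.4308
to [0.6043 0.033  0.1746] d(cm) [ 0.03 -0.01  6.12] dist 6.1
t 16.8 pos [0.6041 0.0328 0.2358] w 0.0175 F [-0.32  0.62 -0.83] zax [ 5.e-04 -0.e+00 -1.e+00] xyaw 0.4308
```

Centred. Lowering slowly.

Request:
{"api": "send_rows", "payload": {
  "deltas": [
    {"tx": 0,"ty": 0,"tz": 0.2,"rx": 0,"ry": 0,"rz": 0},
    {"tx": 0,"ty": 0,"tz": 0.6,"rx": 0,"ry": 0,"rz": 0},
    {"tx": 0,"ty": 0,"tz": 1,"rx": 0,"ry": 0,"rz": 0},
    {"tx": 0,"ty": 0,"tz": 1.4,"rx": 0,"ry": 0,"rz": 0},
    {"tx": 0,"ty": 0,"tz": 1.8,"rx": 0,"ry": 0,"rz": 0}
  ]
}}

```text
time: 17.22
position: [0.6038, 0.0328, 0.2168]
tool_rot: [0.977, 0.214, -0.0, -0.0]
ft_force: [-0.2, -0.3, -1.4]
grip_width: 0.0178
```

Request:
{"api": "send_rows", "payload": {
  "deltas": [
    {"tx": 0,"ty": 0,"tz": 0.2,"rx": 0,"ry": 0,"rz": 0},
    {"tx": 0,"ty": 0,"tz": 0.3,"rx": 0,"ry": 0,"rz": 0},
    {"tx": 0,"ty": 0,"tz": 0.3,"rx": 0,"ry": 0,"rz": 0},
    {"tx": 0,"ty": 0,"tz": 0.3,"rx": 0,"ry": 0,"rz": 0}
  ]
}}

```text
time: 17.55
position: [0.6041, 0.0327, 0.2145]
tool_rot: [0.977, 0.214, 0.0, 0.0]
ft_force: [0.4, 0.2, -0.8]
grip_width: 0.0174
```

```bash
python3 go.py .6043 .033 .1746; python3 - <<'E'
from rig import robot
from h import *
c=robot.camera("side");np.savez("side10.npz",**c)
cv2.imwrite("pics/side10.png",cv2.resize(c["color"][150:215,190:265][:,:,::-1],None,fx=8,fy=8,interpolation=cv2.INTER_CUBIC))
im=c["color"].astype(int).sum(2)//3
for v in range(180,202): print(v,im[v,216:234].tolist())
E
```

```text
t 17.55 pos [0.6041 0.0327 0.2145] w 0.0174 F [ 0.43  0.18 -0.83] zax [ 1.e-04  0.e+00 -1.e+00] xyaw 0.4308
to [0.6043 0.033  0.1746] d(cm) [ 0.03 -0.02  3.99] dist 4.0
180 [244, 241, 240, 239, 225, 189, 197, 211, 193, 183, 227, 241, 241, 243, 247, 243, 207, 156]
181 [240, 239, 238, 224, 187, 215, 235, 204, 194, 185, 228, 241, 239, 239, 240, 241, 243, 246]
182 [239, 238, 225, 198, 216, 244, 234, 202, 193, 184, 226, 241, 239, 238, 239, 239, 238, 239]
183 [237, 226, 211, 228, 243, 243, 234, 199, 195, 174, 211, 241, 239, 239, 239, 239, 239, 237]
184 [222, 215, 233, 242, 241, 241, 232, 194, 197, 173, 207, 241, 239, 240, 240, 239, 239, 238]
185 [203, 234, 241, 241, 240, 241, 230, 166, 168, 150, 197, 242, 240, 240, 239, 239, 238, 238]
186 [234, 243, 241, 242, 242, 244, 232, 143, 97, 116, 203, 243, 239, 238, 239, 239, 238, 237]
187 [241, 240, 241, 241, 242, 243, 238, 212, 198, 179, 216, 243, 239, 237, 237, 237, 237, 237]
188 [240, 239, 240, 240, 240, 240, 235, 205, 194, 179, 215, 243, 239, 238, 238, 237, 238, 239]
189 [240, 239, 239, 239, 239, 240, 233, 202, 194, 180, 215, 242, 239, 237, 23
[... 446 characters left out ...]
, 169, 118, 86, 95, 119, 151, 164, 167, 166]
195 [240, 242, 234, 166, 132, 128, 104, 154, 212, 169, 115, 78, 113, 145, 145, 156, 170, 167]
196 [240, 243, 231, 120, 118, 103, 81, 153, 210, 170, 116, 84, 122, 144, 144, 154, 173, 168]
197 [240, 240, 228, 128, 132, 123, 99, 142, 197, 166, 124, 107, 130, 143, 133, 134, 172, 168]
198 [231, 222, 205, 124, 144, 146, 141, 137, 152, 148, 146, 147, 144, 136, 111, 128, 172, 165]
199 [219, 222, 204, 122, 139, 146, 144, 144, 143, 143, 142, 141, 136, 113, 90, 128, 170, 174]
200 [219, 221, 205, 132, 127, 131, 137, 142, 141, 137, 131, 119, 106, 96, 89, 127, 178, 215]
201 [218, 219, 201, 133, 126, 131, 133, 132, 129, 126, 121, 115, 106, 91, 91, 144, 219, 240]
```

View pics/side10.png

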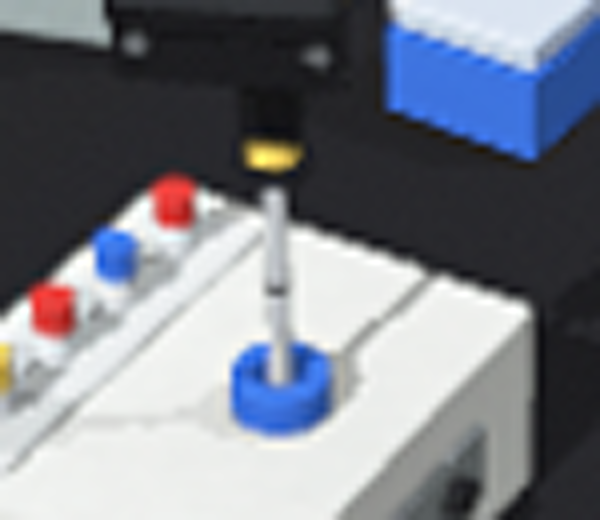

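```bash
python3 - <<'E'
from h import *
c=dict(np.load("side10.npz"))
d=np.array([-.51,.86])
for n,x in (("axis",(.6043,.033)),("+2mm far",(.6053,.0313))):
    m=np.array([*x,.1429]);f=m.copy();f[:2]+=d*.004
    print(n,proj(c,f),proj(c,[*x,.103]),proj(c,[*x,.103+.09-.1429+.1]))
# final expected mark row when mark at mouth
f=np.array([.6043,.033,.103]);f[:2]+=d*.004;print(proj(c,f))
# depth of rod
W=cloud(c);P=[W[v,u] for v in range(170,192) for u in (223,224,225) if 1<c["z_map"][v,u]<1.30 and abs(W[v,u][2]-(.1429+(186-v)*.0035))<.012]
P=np.array(P);print(len(P),np.median(P,0)[:2]-d*.004)
E
```

```text
axis [224.09673278 186.44486845] [224.55764683 196.5413351 ] [224.10609523 183.59877937]
+2mm far [224.13852408 186.03517294] [224.5980073  196.12830518] [224.14791663 183.19213462]
[224.48035813 197.38195937]
56 [0.60315176 0.03152319]
```

Request:
{"api": "send_rows", "payload": {
  "deltas": [
    {"tx": 0,"ty": 0,"tz": 0.2,"rx": 0,"ry": 0,"rz": 0},
    {"tx": 0,"ty": 0,"tz": 0.6,"rx": 0,"ry": 0,"rz": 0},
    {"tx": 0,"ty": 0,"tz": 1,"rx": 0,"ry": 0,"rz": 0},
    {"tx": 0,"ty": 0,"tz": 1.4,"rx": 0,"ry": 0,"rz": 0},
    {"tx": 0,"ty": 0,"tz": 1.8,"rx": 0,"ry": 0,"rz": 0}
  ]
}}

```text
time: 18.02
position: [0.6039, 0.0328, 0.196]
tool_rot: [0.977, 0.214, -0.0, -0.0]
ft_force: [0.1, 1.1, -1.2]
grip_width: 0.0176
```

Request:
{"api": "send_rows", "payload": {
  "deltas": [
    {"tx": 0,"ty": 0,"tz": 0.4,"rx": 0,"ry": 0,"rz": 0},
    {"tx": 0,"ty": 0,"tz": 0.8,"rx": 0,"ry": 0,"rz": 0},
    {"tx": 0,"ty": 0,"tz": 1.2,"rx": 0,"ry": 0,"rz": 0},
    {"tx": 0,"ty": 0,"tz": 1.6,"rx": 0,"ry": 0,"rz": 0},
    {"tx": 0,"ty": 0,"tz": 1.9,"rx": 0,"ry": 0,"rz": 0}
  ]
}}

```text
time: 18.43
position: [0.6039, 0.0328, 0.177]
tool_rot: [0.977, 0.214, -0.0, -0.0]
ft_force: [0.4, -0.5, 0.5]
grip_width: 0.0178
```

Request:
{"api": "send_rows", "payload": {
  "deltas": [
    {"tx": 0,"ty": 0,"tz": 0.2,"rx": 0,"ry": 0,"rz": 0},
    {"tx": 0,"ty": 0,"tz": 0.3,"rx": 0,"ry": 0,"rz": 0},
    {"tx": 0,"ty": 0,"tz": 0.3,"rx": 0,"ry": 0,"rz": 0},
    {"tx": 0,"ty": 0,"tz": 0.3,"rx": 0,"ry": 0,"rz": 0},
    {"tx": 0,"ty": 0,"tz": 0.3,"rx": 0,"ry": 0,"rz": 0}
  ]
}}

```text
time: 18.85
position: [0.6043, 0.0327, 0.1748]
tool_rot: [0.977, 0.214, 0.0, 0.0]
ft_force: [0.3, -0.3, -0.1]
grip_width: 0.0172
```

```bash
python3 go.py .6043 .033 .1746; python3 - <<'E'
from rig import robot
from h import *
c=robot.camera("side");np.savez("side11.npz",**c)
cv2.imwrite("pics/side11.png",cv2.resize(c["color"][150:215,190:265][:,:,::-1],None,fx=8,fy=8,interpolation=cv2.INTER_CUBIC))
im=c["color"].astype(int).sum(2)//3
for v in range(184,202): print(v,im[v,216:234].tolist())
E
```

```text
t 18.85 pos [0.6043 0.0327 0.1748] w 0.0172 F [ 0.32 -0.34 -0.12] zax [ 6.e-04 -1.e-04 -1.e+00] xyaw 0.4308
to [0.6043 0.033  0.1746] d(cm) [ 0.01 -0.02  0.02] dist 0.0
184 [222, 215, 234, 246, 239, 168, 106, 85, 42, 50, 98, 159, 215, 245, 241, 239, 238, 238]
185 [202, 233, 241, 241, 244, 241, 219, 183, 118, 109, 194, 250, 244, 241, 239, 238, 238, 237]
186 [234, 242, 241, 241, 242, 244, 243, 229, 190, 156, 217, 243, 239, 238, 238, 238, 237, 237]
187 [241, 240, 240, 241, 241, 242, 238, 221, 197, 180, 215, 242, 239, 237, 237, 237, 236, 237]
188 [240, 239, 240, 240, 239, 240, 234, 206, 197, 181, 214, 242, 239, 238, 238, 237, 237, 239]
189 [240, 239, 238, 238, 238, 240, 233, 204, 197, 182, 214, 241, 238, 237, 237, 238, 238, 239]
190 [240, 238, 238, 238, 239, 241, 234, 204, 196, 186, 215, 242, 240, 238, 237, 238, 238, 239]
191 [240, 239, 238, 238, 240, 242, 238, 216, 197, 182, 206, 240, 242, 240, 239, 238, 239, 237]
192 [239, 239, 240, 240, 240, 235, 234, 227, 199, 175, 165, 210, 232, 236, 241, 240, 238, 215]
193 [240, 240, 241, 242, 223, 169, 147, 165, 202, 173, 126, 119, 131, 187, 234, 233, 219, 163]
194 [240, 241, 241, 222, 148, 135, 130, 167, 209, 177, 120, 86, 94, 118, 150, 164, 167, 165]
195 [240, 242, 233, 165, 131, 128, 103, 153, 212, 176, 107, 78, 113, 144, 144, 155, 170, 166]
196 [240, 243, 230, 119, 118, 101, 83, 124, 163, 149, 74, 87, 123, 145, 144, 153, 172, 168]
197 [239, 239, 228, 127, 131, 124, 100, 105, 115, 96, 98, 108, 130, 142, 133, 134, 171, 167]
198 [230, 222, 204, 124, 144, 145, 140, 156, 185, 152, 146, 147, 144, 135, 111, 128, 170, 165]
199 [219, 222, 203, 120, 138, 145, 143, 143, 142, 142, 142, 140, 136, 113, 89, 129, 170, 173]
200 [218, 221, 205, 132, 127, 131, 137, 141, 141, 138, 132, 117, 107, 95, 89, 127, 177, 215]
201 [218, 218, 201, 133, 126, 131, 132, 132, 129, 125, 122, 116, 106, 91, 90, 143, 218, 239]
```

View pics/side11.png

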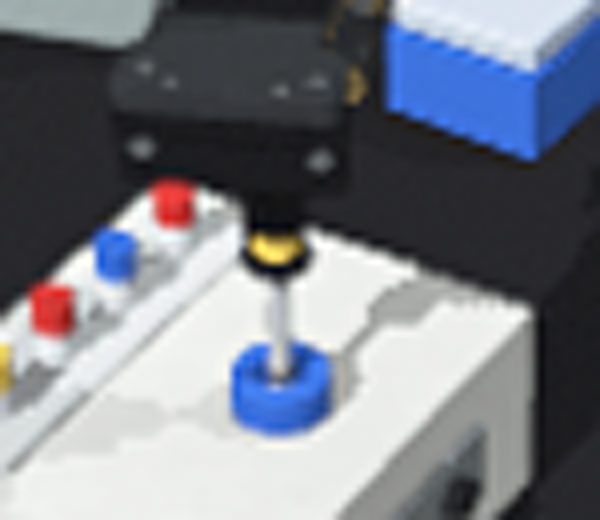

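The black mark is at row 197, inside the mouth ellipse (rows 194–198.5). The rod's column of 224.5 matches the hole's centre of 224.6. One last overall look, then I hand in.

Request:
{"api": "send_rows", "payload": {
  "deltas": [
    {"tx": 0,"ty": 0,"tz": 0,"rx": 0,"ry": 0,"rz": 0},
    {"tx": 0,"ty": 0,"tz": 0,"rx": 0,"ry": 0,"rz": 0},
    {"tx": 0,"ty": 0,"tz": 0,"rx": 0,"ry": 0,"rz": 0},
    {"tx": 0,"ty": 0,"tz": 0,"rx": 0,"ry": 0,"rz": 0},
    {"tx": 0,"ty": 0,"tz": 0,"rx": 0,"ry": 0,"rz": 0}
  ]
}}

```text
time: 19.32
position: [0.6041, 0.0327, 0.1746]
tool_rot: [0.977, 0.214, 0.0, -0.0]
ft_force: [-0.2, -0.7, -0.2]
grip_width: 0.0177
```

```bash
python3 go.py .6043 .033 .1746; python3 - <<'E'
from rig import robot
import cv2
cv2.imwrite("pics/side12.png",robot.camera("side")["color"][:,:,::-1])
E
```

```text
t 19.32 pos [0.6041 0.0327 0.1746] w 0.0177 F [-0.16 -0.66 -0.22] zax [ 1.e-04  0.e+00 -1.e+00] xyaw 0.4307
to [0.6043 0.033  0.1746] d(cm) [ 0.03 -0.01 -0.  ] dist 0.0
```

View pics/side12.png

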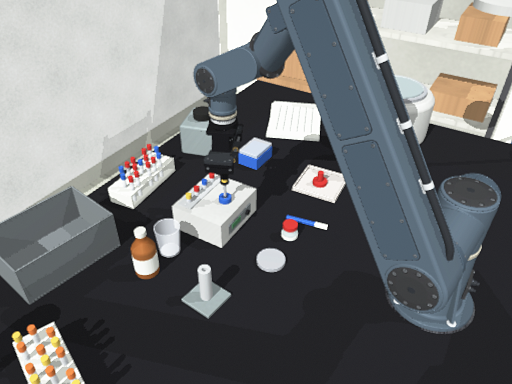

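The cap stands upright in the tray at (320,178), the bystanders look to be where they started, and the arm is at rest. Handing in.

```bash
python3 -c "
from rig import robot
print(robot.hand_in(), robot.get_obs()['time'])"
```

```text
the job is handed in; nothing more can be done
the job is handed in; nothing more can be done
```

I handed the job in at about 19.4 s. The red cap is upright and released in the tray. The yellow-handled probe is held upright in the guide collar, with its black mark level with the collar's top.

**Last checks**
- **Probe position:** the tool was at rest at (0.604, 0.033, 0.1746) and vertical. The wrist force stayed within about 1.5 N during the descent and under 1 N at the end, so there was no sign of touching the heater.
- **Mark and centring:** in the last side close-up, the mark is within about 1 mm of the collar's top. The rod's column (224.5) matches the hole's centre (224.6).
- **Cap and bystanders:** in the final side picture the cap stands upright in the tray and the bystanders look unmoved. I judged this by eye and did not re-measure them.

**Where the measurements disagreed:** along the side camera's line of sight, depth, outline and top-camera estimates of the collar differed by about 2–4 mm. The arm blocks the top camera there, so centring in that direction is confirmed only to about 2 mm, against a 4 mm limit. I used the top camera's position for the port and checked it against the mark and rim rows in the side picture.

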